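Lock the leg adapters away in the combination case

TASK

Put every loose metal leg adapter into the combination case. First, with the lid shut, unlock it: red dial to 2, blue dial to 8, yellow dial to 5, counting the ten marks clockwise from the broad green zero mark; then fold the lid back until it stands upright, stand every adapter upright in the case, fold the lid fully shut and only then turn the red dial back to 0 to lock it. Leave the other two dials on their numbers, and leave the other things on the bench where they are and standing as they are.

Things in the scene. Friction and masses are not known exactly. Their poses are not given: they have to be found in the camera images.
- case: grey lock case, fixed. Origin: centre of the underside of its box; x points away from its front (robot side), z up. Box 180 (x) x 200 (y) x 70 mm high, 6 mm walls and floor. On its +y side a dark lock console, 70 mm high, spans case x -150..110, y 100..190 mm; three dials stand in a row on it, in any order. No catch really holds the lid: keeping the order is up to you.
- lid (a joint): angle of the blue lid (180 x 200 x 8 mm, 0.3 kg) in rad: 0 shut, 1.57 upright, stop at 1.7. Hinged along the far (case +x) top edge of the box; the stiff hinge (0.45 N m friction) lets it stay wherever it is left.
- lid_bar (a point): middle of the lid's yellow bail handle: a round bar 12 mm thick, 120 mm long along case y, 40 mm in front of the lid's front edge (34 mm free gap between bar and box). It swings with the lid, 220 mm from the hinge axis; 75 mm above the bench when shut. At every lid angle it can be pinched from straight above, fingers closing along case x.
- lid_hinge (a point): middle of the lid's hinge axis (which lies along case y), at case x = 90, y = 0, z = 70.5 mm. The bar's centre is 220 mm from it and, with the lid shut, 4 mm higher than it.
- dial_red (a joint): red dial, rad: 0 with its pointer (white stripe on half of the grip's top) at the broad green zero mark on the robot's side (case -x), growing clockwise from above, 0.628 per mark (2 is 1.257, 0 is 0); stops at -0.1 and 5.75. Stays where left (0.06 N m friction). The ten marks, 0 to 9, are on the fixed white ring (38 mm radius) around it.
- dial_red_grip (a point): on the red dial's vertical axis, 33 mm above the console top, where to grip: an upright bar 42 mm long, 14 mm thick, from 14 to 44 mm above the console top, on a disc of 24 mm radius. At dial angle q its length lies along the case's x axis turned clockwise by q. Dials are 80 mm apart.
- dial_blue (a joint): blue dial, rad: 0 with its pointer (white stripe on half of the grip's top) at the broad green zero mark on the robot's side (case -x), growing clockwise from above, 0.628 per mark (8 is 5.027); stops at -0.1 and 5.75. Stays where left (0.06 N m friction). The ten marks, 0 to 9, are on the fixed white ring (38 mm radius) around it.
- dial_blue_grip (a point): on the blue dial's vertical axis, 33 mm above the console top, where to grip: an upright bar 42 mm long, 14 mm thick, from 14 to 44 mm above the console top, on a disc of 24 mm radius. At dial angle q its length lies along the case's x axis turned clockwise by q. Dials are 80 mm apart.
- dial_yellow (a joint): yellow dial, rad: 0 with its pointer (black stripe on half of the grip's top) at the broad green zero mark on the robot's side (case -x), growing clockwise from above, 0.628 per mark (5 is 3.142); stops at -0.1 and 5.75. Stays where left (0.06 N m friction). The ten marks, 0 to 9, are on the fixed white ring (38 mm radius) around it.
- dial_yellow_grip (a point): on the yellow dial's vertical axis, 33 mm above the console top, where to grip: an upright bar 42 mm long, 14 mm thick, from 14 to 44 mm above the console top, on a disc of 24 mm radius. At dial angle q its length lies along the case's x axis turned clockwise by q. Dials are 80 mm apart.
- adapter1: metal leg adapter, 0.16 kg (varies), upright: a flange of 54 mm diameter and 10 mm height carrying a steel neck of 34 mm diameter up to 46 mm, with a brass band. Origin at the centre of its underside, z up its axis. May be absent.
- adapter2: metal leg adapter, 0.16 kg (varies), upright: a flange of 54 mm diameter and 10 mm height carrying a steel neck of 34 mm diameter up to 46 mm, with a brass band. Origin at the centre of its underside, z up its axis. May be absent.
- adapter3: metal leg adapter, 0.16 kg (varies), upright: a flange of 54 mm diameter and 10 mm height carrying a steel neck of 34 mm diameter up to 46 mm, with a brass band. Origin at the centre of its underside, z up its axis. May be absent.
- adapter4: metal leg adapter, 0.16 kg (varies), upright: a flange of 54 mm diameter and 10 mm height carrying a steel neck of 34 mm diameter up to 46 mm, with a brass band. Origin at the centre of its underside, z up its axis. May be absent.
- tape_roll: cream tape roll lying flat, 60 mm across, 20 mm high; a bystander, to be left alone. Origin at its underside.
- rivet_tub: lidded jar of rivets, 54 mm across, 50 mm high; a bystander, to be left alone. Origin at its underside.
- end_plug: orange plastic plug, a short cone 48 mm across, 30 mm high (not an adapter); a bystander, to be left alone. Origin at its underside.
- screwdriver: screwdriver with green handle, lying, about 200 mm long along its x; a bystander, to be left alone. Origin at its underside.
- glue_can: yellow can, 70 mm across, 85 mm high; a bystander, to be left alone. Origin at its underside.
- pliers: pliers with orange grips, lying, about 160 mm long along its x, 12 mm high; a bystander, to be left alone. Origin at its underside.

How it is judged:
On the way, in this order (a step that is already met when the one before it is completed fails the run):
1. red dial on 2, blue on 8, yellow on 5, with the lid shut (value of joint dial_red between 1.107 and 1.407 rad and value of joint dial_blue between 4.877 and 5.177 rad and value of joint dial_yellow between 2.992 and 3.292 rad and value of joint lid below 0.06 rad), for 0.2 s.
2. lid folded back until it stands upright (value of joint lid above 1.3 rad), for 0.2 s.
3. every adapter standing upright in the open case, released (x of adapter1 in the frame of case between -0.09 and 0.09 m and y of adapter1 in the frame of case between -0.1 and 0.1 m and z of each of adapter1, adapter2, adapter3, adapter4 in the frame of case below 0.05 m and angle between each of adapter1, adapter2, adapter3, adapter4's own z axis and vertical below 0.3 rad and linear speed of each of adapter1, adapter2, adapter3, adapter4 below 0.03 m/s and contact force between each of adapter1, adapter2, adapter3, adapter4 and the fingers below 0.1 N and x of adapter2 in the frame of case between -0.09 and 0.09 m and y of adapter2 in the frame of case between -0.1 and 0.1 m and x of adapter3 in the frame of case between -0.09 and 0.09 m and y of adapter3 in the frame of case between -0.1 and 0.1 m and x of adapter4 in the frame of case between -0.09 and 0.09 m and y of adapter4 in the frame of case between -0.1 and 0.1 m and value of joint lid above 1 rad), for 0.2 s.
4. lid folded fully shut, the red dial still on 2 (value of joint lid below 0.06 rad and value of joint dial_red between 1.107 and 1.407 rad), for 0.2 s.
5. red dial turned back to 0, the lid shut (value of joint dial_red between -0.15 and 0.15 rad and value of joint lid below 0.06 rad), for 0.2 s.
At the end, for the whole second after the job is handed in: Every adapter present is inside the case at rest, the lid is shut (within 0.06 rad), red dial on 0, blue on 8, yellow on 5 (each within 0.15 rad), and no bystander has moved more than 5 cm (all of step 5 and x of adapter1 in the frame of case between -0.09 and 0.09 m and y of adapter1 in the frame of case between -0.1 and 0.1 m and z of each of adapter1, adapter2, adapter3, adapter4 in the frame of case below 0.05 m and linear speed of each of adapter1, adapter2, adapter3, adapter4 below 0.03 m/s and x of adapter2 in the frame of case between -0.09 and 0.09 m and y of adapter2 in the frame of case between -0.1 and 0.1 m and x of adapter3 in the frame of case between -0.09 and 0.09 m and y of adapter3 in the frame of case between -0.1 and 0.1 m and x of adapter4 in the frame of case between -0.09 and 0.09 m and y of adapter4 in the frame of case between -0.1 and 0.1 m and value of joint dial_blue between 4.877 and 5.177 rad and value of joint dial_yellow between 2.992 and 3.292 rad and distance of each of tape_roll, rivet_tub, end_plug, screwdriver, glue_can, pliers from where it was at the start of the episode below 0.05 m); the robot touches nothing.
It fails at once if a bystander is moved more than 5 cm (distance of any of tape_roll, rivet_tub, end_plug, screwdriver, glue_can, pliers from where it was at the start of the episode above 0.05 m).
It fails at once if the rivet jar, the can or the plug is tipped over (angle between any of rivet_tub, glue_can, end_plug's own z axis and vertical above 0.7 rad).
Of adapter1, adapter2, adapter3, adapter4 only 2 to 4 are there at a start; the rules pass over those that are not, and their reading is None.
At some moment in a run one of adapter1, adapter2, adapter3, adapter4 may be knocked a few centimetres aside while the robot is not near it.
Once in a run the grip may slacken for a moment while it holds something.
It also fails if it takes over 210 s, if anything falls off the work surface, if the arm or the gripper's body presses on something with over 40 N, if the wrist force passes 120 N, or if a joint passes its speed limit or range.

ROBOT

A 6-joint arm with a two-finger parallel gripper is mounted at the origin on the work surface. World frame = base frame: x ahead of the robot, y to its left, z up, the work surface at z = 0. Lengths are in m, angles in rad, forces in N, time in s.
With the tool pointing down it reaches from about 0.375 to 0.75 m from the base axis. Payload 9 kg.
Tool frame: the origin (TCP) lies at the very end of the fingers, on their centre line; the grasp point (between the pads) lies r.grip_point_offset behind it (r.grip_point_offset is the distance from the TCP to the grasp point, in m); y points along the fingers, x is the direction in which the jaws open and shut, and the axes are right-handed (so a half turn about y gives the same grasp; the last joint's range is limited). The gripper opens to 85 mm and grips with 20 to 120 N. Pads are 22 mm wide; open, the fingers measure 114 mm over their backs; the gripper's body (76 mm by 85 mm) begins 54 mm behind the grasp point. The pads swing forward as they close: fully open they stand 13 mm farther back than shut.
Start: joints at [-1.555, 0.104, 0.097, 1.564, 0, 1.353], TCP at [0.139, -0.584, 0.231] pointing down, gripper open.
Joint ranges: [-2.99, 2.99], [-0.84, 1.86], [-1.1, 1.16], [-1.84, 2.11], [-1.51, 1.56], [-3.14, 3.14]. Speed limits (rad/s): [2.22, 2.22, 2.57, 3.14, 3.14, 3.14].

INTERFACE

Orientations are given as a rotation vector (axis times angle).
In Python, from cell import r, read_camera, camera_params, finish_job gives the robot as it stands. The module is installed in compiled form; this text tells all that it offers.
- The arm moves only by the tool drive_tool, never from a script. Its arguments are lists of equal length, an entry for each row: "dp": the shift along the world's x, y, z in mm, a list of three; "rot": the turn, a rotation vector about the world's x, y, z in degrees, a list of three; "grip": the finger opening in mm, from 0 to 85.4. A call has exactly 10 rows; each row shifts and turns the pose as measured when the row begins; what a row does not reach is not made up. A row lasts 1/12 s, in which the tool goes at most 41.7 mm and 7.16 degrees, less where a joint would pass 70% of its speed; a pose out of reach is approached as far as the arm can. A call is refused whole if a number of a shift passes 41.7 or a number of a turn 7.16, either way. A call with a gripper value outside its range is refused whole. The fingers move at their own pace and stop on an object; "force" is the grip in N (left out, the last holds). Time passes only in rows, so rows that do not move let the fingers close, or fill a call up. It gives the time, the measured TCP pose, the force and the opening at its end, in the units of the state.
- r.sense(): the state, without advancing time (a new reading comes with each control period).
- read_camera(name): name is "side" or "top" or "wrist"; returns the picture (480x640x3 uint8, red, green, blue); there is no depth.
- camera_params(name): a dict with "K" (3x3 intrinsics, pixels), "rvec" (rotation vector, rad) and "tvec" (3), from world to camera coordinates, as OpenCV has them; the wrist camera has in their place "tool_from_camera" (4x4, takes a point from camera to tool coordinates, whose origin is the TCP and whose axes are the tool frame's). Camera axes: x right, y down, z forward; pixel columns grow to the right and rows downward; lengths in m; the calibration is good to about 2 mm. A picture is of the moment at which its call begins: read the wrist's pose just before it. camera_params takes no time and is no camera call.
- finish_job(): hands the job in, once; it reports no verdict.
The state is a dict: "t": time; "qpos": joint angles; "qd": joint speeds; "joint_efforts": joint torques, N m; "position": TCP position; "eef_rot": TCP orientation; "force": force on the tool from outside, world axes, zero at the start; "ft_torque": the same for the moment, N m; "width": finger opening in m.
Only numpy, scipy, OpenCV 4.12 (cv2) and the standard library are available. Lean on these libraries where they do the work, as an engineer would, in place of code of your own. Each camera call takes 0.05 s, during which the arm holds its last target. There are 200 camera calls.

## Working session

There is one attempt and no reset: what is moved stays moved. The work goes in short steps, Python scripts to look and compute and a tool call to move; the robot and the scene stay as the last step left them, time stands still between calls to the robot, and variables do not carry over. Pictures are saved under pics/ and viewed, about 12 in all and at most 16, crops included, and the job is handed in when it is done.

Besides the shell and the picture viewer there is one more tool, called after "Emit:" in YAML: its name, and indented under it one key for each argument. drive_tool: Moves the arm, as the interface text tells. Its arguments: {"type":"object","properties":{"dp":{"type":"array","items":{"type":"array","items":{"type":"number"}}},"rot":{"type":"array","items":{"type":"array","items":{"type":"number"}}},"grip":{"type":"array","items":{"type":"number"}},"force":{"type":"number"}},"required":["dp","rot","grip"]}

```bash
mkdir -p pics
cat > h.py <<'E'
from cell import r, read_camera, camera_params, finish_job
import numpy as np, cv2
from scipy.spatial.transform import Rotation as R
def cam(name, s=None):
    p=camera_params(name); K=np.array(p["K"])
    if name=="wrist":
        s=s or r.sense(); T=np.array(p["tool_from_camera"]); Rw=R.from_rotvec(s["eef_rot"]).as_matrix()
        Rc=Rw@T[:3,:3]; c=Rw@T[:3,3]+np.array(s["position"])
        return K,Rc,c
    Rc=cv2.Rodrigues(np.array(p["rvec"],float))[0].T
    return K,Rc,-Rc@np.array(p["tvec"]).ravel()
def ray(C,uv,z):
    K,Rc,c=C; d=Rc@np.linalg.solve(K,[uv[0],uv[1],1]); return c+d*(z-c[2])/d[2]
def proj(C,P):
    K,Rc,c=C; q=K@(Rc.T@(np.array(P)-c)); return q[:2]/q[2]
def snap(name,fn):
    s=r.sense(); im=read_camera(name); cv2.imwrite("pics/"+fn,im[:,:,::-1]); return im,cam(name,s)
def st():
    s=r.sense(); print({k:np.round(s[k],3).tolist() for k in("t","qpos","position","eef_rot","force","width")}); return s
E
python3 - <<'E'
from h import *
s=st(); print(r.grip_point_offset, R.from_rotvec(s["eef_rot"]).as_matrix().round(2).tolist())
for n in("top","side"):
    snap(n,n+"1.png"); C=cam(n); print(n,C[2].round(3),C[0].round(0).tolist()); 
p=camera_params("wrist");print(np.round(p["tool_from_camera"],3).tolist())
E
```

```text
{'t': 0.0, 'qpos': [-1.555, 0.105, 0.096, 1.564, -0.0, 1.353], 'position': [0.139, -0.583, 0.231], 'eef_rot': [-1.31, 1.036, -1.034], 'force': [-1.056, -0.007, 0.014], 'width': 0.085}
0.0187 [[0.23, -0.0, 0.97], [-0.97, 0.0, 0.23], [-0.0, -1.0, 0.0]]
top [0.346 0.049 1.186] [[519.0, 0.0, 317.0], [0.0, 519.0, 237.0], [0.0, 0.0, 1.0]]
side [ 0.109 -0.697  0.998] [[462.0, 0.0, 321.0], [0.0, 462.0, 237.0], [0.0, 0.0, 1.0]]
[[1.0, -0.0, -0.001, 0.001], [0.0, -0.32, 0.947, -0.143], [-0.001, -0.947, -0.32, 0.083], [0.0, 0.0, 0.0, 1.0]]
```

View pics/top1.png

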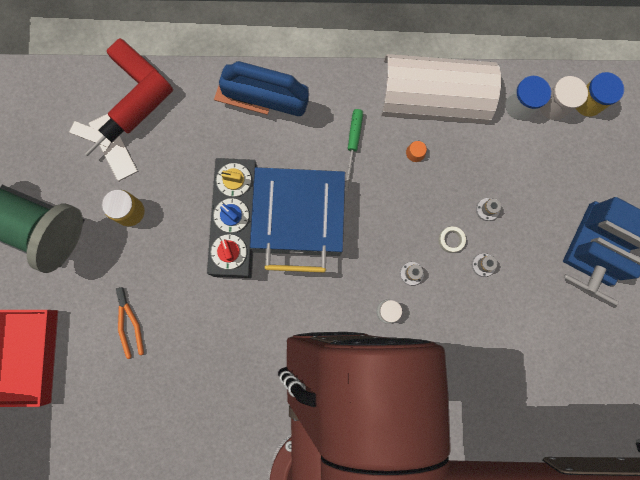

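View pics/side1.png

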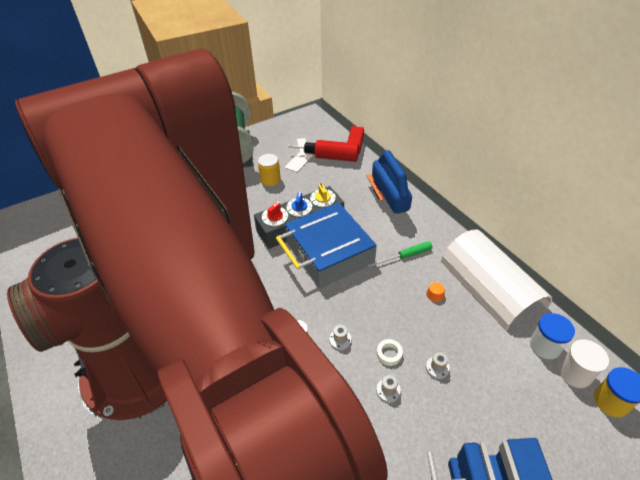

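Three adapters are visible, at (490,208), (486,265) and (413,272). The case is at about (300,212). Its dials from near to far are red (228,252), blue (231,215) and yellow (233,179). Next I'll measure these.

Run:
```python
from h import *
im=cv2.imread("pics/top1.png"); C=cam("top"); hsv=cv2.cvtColor(im,cv2.COLOR_BGR2HSV)
def mask(lo,hi,box):
    m=cv2.inRange(hsv,lo,hi); k=np.zeros_like(m); x0,y0,x1,y1=box; k[y0:y1,x0:x1]=m[y0:y1,x0:x1]
    return k
def big(m): return max(cv2.findContours(m,cv2.RETR_EXTERNAL,cv2.CHAIN_APPROX_NONE)[0],key=cv2.contourArea)
# lid
c=big(cv2.morphologyEx(mask((100,80,30),(125,255,255),(250,150,360,270)),cv2.MORPH_CLOSE,np.ones((9,9)))); 
b=cv2.boxPoints(cv2.minAreaRect(c)); print("lid",[ray(C,p,.078).round(3).tolist()[:2] for p in b])
c=big(mask((20,100,80),(35,255,255),(255,255,335,280))); b=cv2.minAreaRect(c);print("bar",ray(C,b[0],.08).round(3),[ray(C,p,.08).round(3).tolist()[:2] for p in cv2.boxPoints(b)])
# white rings of dials
for n,(u,v) in dict(red=(228,252),blue=(231,215),yellow=(233,179)).items():
    m=mask((0,0,170),(180,60,255),(u-22,v-22,u+22,v+22)); c=np.vstack(cv2.findContours(m,cv2.RETR_EXTERNAL,cv2.CHAIN_APPROX_NONE)[0]); e,rad=cv2.minEnclosingCircle(c)
    print(n,e,rad,ray(C,e,.07).round(4))
for n,(u,v),z in [("a",(490,208),.01),("b",(486,265),.01),("c",(413,272),.01),("tape",(453,239),.02),("tub",(391,311),.05),("plug",(417,151),.03)]:
    print(n,ray(C,(u,v),z).round(3))
cr=im[145:290,195:355]; cv2.imwrite("pics/c1.png",cv2.resize(cr,None,fx=5,fy=4.1,interpolation=cv2.INTER_CUBIC)[:600,:800])
```

```text
lid [[0.498, 0.166], [0.678, 0.161], [0.669, -0.043], [0.489, -0.033]]
bar [0.454 0.068 0.08 ] [[0.451, 0.132], [0.463, 0.132], [0.457, 0.003], [0.445, 0.004]]
red (229.0, 248.5) 20.155742645263672 [0.4974 0.2107 0.07  ]
blue (230.5, 214.5) 23.92707061767578 [0.5723 0.2093 0.07  ]
yellow (231.8590545654297, 182.328857421875) 19.76755142211914 [0.6447 0.208  0.07  ]
a [ 0.602 -0.386  0.01 ]
b [ 0.468 -0.369  0.01 ]
c [ 0.452 -0.2    0.01 ]
tape [ 0.527 -0.293  0.02 ]
tub [ 0.363 -0.141  0.05 ]
plug [ 0.733 -0.214  0.03 ]
```

View pics/c1.png

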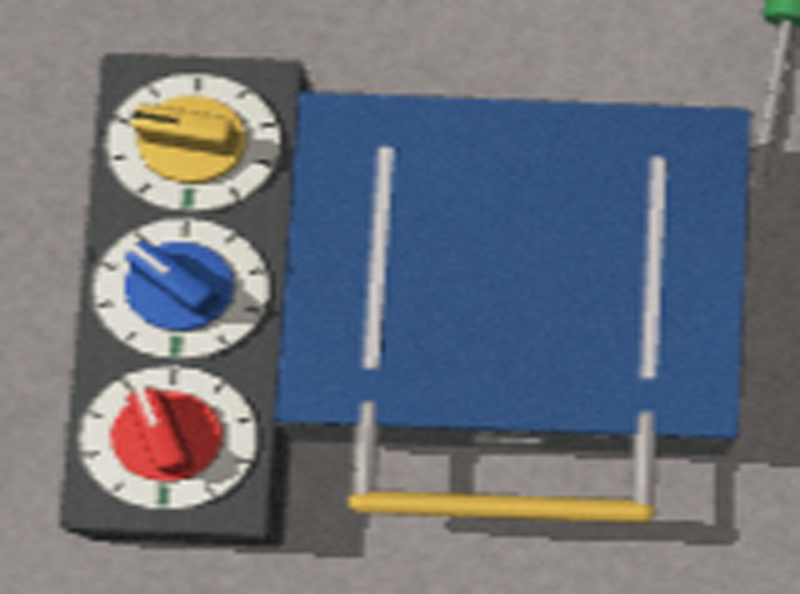

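Emit:
drive_tool:
  dp:
    - [31,23,0]
    - [31,23,0]
    - [31,23,0]
    - [31,23,0]
    - [31,23,0]
    - [31,23,0]
    - [31,23,0]
    - [31,23,0]
    - [31,23,0]
    - [31,23,0]
  rot:
    - [0,0,7]
    - [0,0,7]
    - [0,0,7]
    - [0,0,7]
    - [0,0,7]
    - [0,0,7]
    - [0,0,7]
    - [0,0,7]
    - [0,0,7]
    - [0,0,7]
  grip: [50,50,50,50,50,50,50,50,50,50]
  force: 40

```text
t: 0.93
position: [0.4528, -0.3438, 0.2251]
eef_rot: [-1.568, 0.078, -0.068]
force: [-0.7, -1.1, 0.7]
width: 0.0501
```

Emit:
drive_tool:
  dp:
    - [0,40,0]
    - [0,40,0]
    - [0,40,0]
    - [0,40,0]
    - [0,40,0]
    - [0,40,0]
    - [0,40,0]
    - [0,40,0]
    - [0,40,0]
    - [0,40,0]
  rot:
    - [0,0,7]
    - [0,0,7]
    - [0,0,7]
    - [0,0,7]
    - [0,0,7]
    - [0,0,7]
    - [0,0,7]
    - [0,0,7]
    - [0,0,7]
    - [0,0,7]
  grip: [50,50,50,50,50,50,50,50,50,50]

```text
t: 1.77
position: [0.4524, 0.0718, 0.2158]
eef_rot: [-1.374, -0.885, 0.912]
force: [1.0, 0.5, 0.8]
width: 0.0501
```

Run:
```python
from h import *
s=st(); a=R.from_rotvec(s["eef_rot"]).as_matrix(); print(a.round(3).tolist(),np.degrees(np.arctan2(a[1,0],a[0,0])))
snap("top","top2.png");
```

```text
{'t': 1.767, 'qpos': [-0.124, -0.314, -0.323, 1.577, -0.008, 0.291], 'position': [0.452, 0.072, 0.216], 'eef_rot': [-1.374, -0.885, 0.912], 'force': [0.972, 0.483, 0.83], 'width': 0.05}
[[0.403, -0.016, -0.915], [0.915, -0.006, 0.403], [-0.012, -1.0, 0.012]] 66.25520159145954
```

View pics/top2.png

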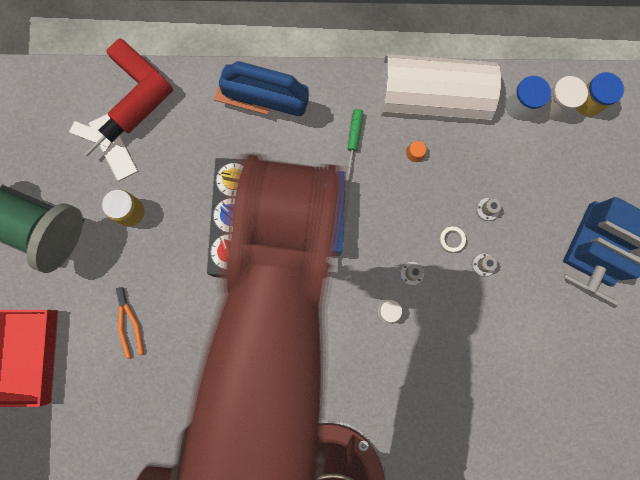

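Emit:
drive_tool:
  dp:
    - [6,22,-3]
    - [6,22,-3]
    - [6,22,-3]
    - [6,22,-3]
    - [6,22,-3]
    - [6,22,-3]
    - [2,8,-3]
    - [0,0,-3]
    - [0,0,0]
    - [0,0,0]
  rot:
    - [0,0,7]
    - [0,0,7]
    - [0,0,7]
    - [0,0,7]
    - [0,0,7]
    - [0,0,7]
    - [0,0,5]
    - [0,0,0]
    - [0,0,0]
    - [0,0,0]
  grip: [50,50,50,50,50,50,50,50,50,50]

```text
t: 2.65
position: [0.487, 0.2309, 0.1876]
eef_rot: [-0.97, -1.503, 1.537]
force: [-0.5, 0.1, 0.4]
width: 0.0502
```

```bash
cat >> h.py <<'E'
def jaw(s=None):
    a=R.from_rotvec((s or r.sense())["eef_rot"]).as_matrix(); print("jaw",np.degrees(np.arctan2(a[1,0],a[0,0])).round(1),"tooly",a[:,1].round(3))
E
python3 - <<'E'
from h import *
s=st(); jaw(s)
im,C=snap("wrist","w1.png")
for n,p in dict(red=(.4907,.211),blue=(.5708,.2075),yel=(.650,.2034)).items(): print(n,proj(C,p+(.114,)).round())
E
```

```text
{'t': 2.65, 'qpos': [0.207, -0.065, -0.153, 1.497, -0.012, -0.226], 'position': [0.487, 0.231, 0.188], 'eef_rot': [-0.97, -1.503, 1.537], 'force': [-0.482, 0.056, 0.448], 'width': 0.05}
jaw 114.8 tooly [-0.012 -0.015 -1.   ]
red [290. 256.]
blue [232. 368.]
yel [182. 460.]
```

View pics/w1.png

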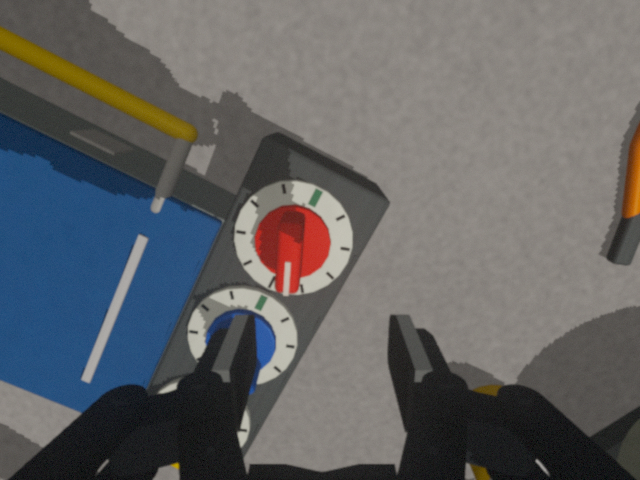

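The wrist view shows the red bar running from about (293,213) to (287,291), which matches my predicted centre (290,256).

Run:
```python
from h import *
C=cam("wrist"); a=ray(C,(293,213),.114);b=ray(C,(287,291),.114); print(a,b,(a+b)/2,np.degrees(np.arctan2(*(b-a)[1::-1])))
for p in[(296,238),(242,341)]: print(ray(C,p,.07))
print(ray(C,(316,197),.07),ray(C,(262,301),.07))
```

```text
[0.46747717 0.20252925 0.114     ] [0.51034082 0.2175128  0.114     ] [0.48890899 0.21002103 0.114     ] 19.267743305412736
[0.49261925 0.21209969 0.07      ]
[0.57846958 0.20792755 0.07      ]
[0.46249648 0.21272343 0.07      ] [0.54372185 0.20902502 0.07      ]
```

Emit:
drive_tool:
  dp:
    - [3,-20,0]
    - [0,0,0]
    - [0,0,-30]
    - [0,0,-30]
    - [0,0,-30]
    - [0,0,-8]
    - [0,0,0]
    - [0,0,0]
    - [0,0,0]
    - [0,0,0]
  rot:
    - [0.8,-0.7,-4]
    - [0,0,0]
    - [0,0,0]
    - [0,0,0]
    - [0,0,0]
    - [0,0,0]
    - [0,0,0]
    - [0,0,0]
    - [0,0,0]
    - [0,0,0]
  grip: [50,50,50,50,50,50,50,50,50,50]

```text
t: 3.53
position: [0.493, 0.2046, 0.0944]
eef_rot: [-1.037, -1.462, 1.451]
force: [-0.7, 0.1, -0.7]
width: 0.0499
```

```bash
python3 -c "
from h import *
jaw(st())"
```

```text
{'t': 3.533, 'qpos': [0.149, -0.09, -0.347, 1.305, -0.001, -0.191], 'position': [0.493, 0.205, 0.094], 'eef_rot': [-1.037, -1.462, 1.451], 'force': [-0.67, 0.126, -0.729], 'width': 0.05}
jaw 109.4 tooly [ 0.01   0.001 -1.   ]
```

Emit:
drive_tool:
  dp:
    - [-2.5,6,-6]
    - [0,0,0]
    - [0,0,0]
    - [0,0,0]
    - [0,0,0]
    - [0,0,0]
    - [0,0,0]
    - [0,0,0]
    - [0,0,0]
    - [0,0,0]
  rot:
    - [0,0.5,0]
    - [0,0,0]
    - [0,0,0]
    - [0,0,0]
    - [0,0,0]
    - [0,0,0]
    - [0,0,0]
    - [0,0,0]
    - [0,0,0]
    - [0,0,0]
  grip: [50,50,50,5,5,5,5,5,5,5]

```text
t: 4.37
position: [0.4931, 0.2123, 0.0926]
eef_rot: [-1.033, -1.461, 1.451]
force: [-1.5, 0.1, 0.6]
width: 0.0136
```

```bash
python3 -c "
from h import *
jaw(st())"
```

```text
{'t': 4.367, 'qpos': [0.162, -0.077, -0.337, 1.304, 0.001, -0.178], 'position': [0.493, 0.212, 0.093], 'eef_rot': [-1.033, -1.461, 1.451], 'force': [-1.475, 0.135, 0.577], 'width': 0.014}
jaw 109.5 tooly [ 0.007  0.002 -1.   ]
```

Emit:
drive_tool:
  dp:
    - [0,0,0]
    - [0,0,0]
    - [0,0,0]
    - [0,0,0]
    - [0,0,0]
    - [0,0,0]
    - [0,0,0]
    - [0,0,0]
    - [0,0,0]
    - [0,0,0]
  rot:
    - [0,0,7.1]
    - [0,0,7.1]
    - [0,0,7.1]
    - [0,0,7.1]
    - [0,0,7.1]
    - [0,0,7.1]
    - [0,0,7.1]
    - [0,0,7.1]
    - [0,0,7.1]
    - [0,0,7.1]
  grip: [5,5,5,5,5,5,5,5,5,5]

```text
t: 5.2
position: [0.4923, 0.2128, 0.0926]
eef_rot: [-0.025, 2.221, -2.203]
force: [-0.7, 0.4, 0.6]
width: 0.0131
```

```bash
python3 -c "
from h import *
jaw(st())"
```

```text
{'t': 5.2, 'qpos': [0.159, -0.069, -0.33, 1.311, 0.008, -1.432], 'position': [0.492, 0.213, 0.093], 'eef_rot': [-0.025, 2.221, -2.203], 'force': [-0.705, 0.422, 0.628], 'width': 0.013}
jaw -178.8 tooly [-0.002  0.008 -1.   ]
```

Emit:
drive_tool:
  dp:
    - [0,0,0]
    - [0,0,0]
    - [0,0,0]
    - [0,0,0]
    - [0,0,0]
    - [0,0,0]
    - [0,0,0]
    - [0,0,0]
    - [0,0,0]
    - [0,0,0]
  rot:
    - [0,0,7]
    - [0,0,4]
    - [0,0,0]
    - [0,0,0]
    - [0,0,0]
    - [0,0,0]
    - [0,0,0]
    - [0,0,0]
    - [0,0,0]
    - [0,0,0]
  grip: [5,5,5,5,5,5,5,5,5,5]

```text
t: 6.03
position: [0.4922, 0.2128, 0.0926]
eef_rot: [-0.231, 2.117, -2.101]
force: [0.1, 0.4, 0.9]
width: 0.0132
```

```bash
python3 -c "
from h import *
jaw(st())"
```

```text
{'t': 6.033, 'qpos': [0.159, -0.067, -0.328, 1.312, 0.008, -1.627], 'position': [0.492, 0.213, 0.093], 'eef_rot': [-0.231, 2.117, -2.101], 'force': [0.069, 0.417, 0.903], 'width': 0.013}
jaw -167.6 tooly [-0.004  0.007 -1.   ]
```

Emit:
drive_tool:
  dp:
    - [0,0,0]
    - [0,0,0]
    - [0,0,0]
    - [0,0,0]
    - [0,0,0]
    - [0,0,30]
    - [0,0,30]
    - [10,0,0]
    - [30,-2,0]
    - [30,-2,0]
  rot:
    - [0,0,3]
    - [0,0,0]
    - [0,0,0]
    - [0,0,0]
    - [0,0,0]
    - [0,0,0]
    - [0,0,0]
    - [0,0,-7]
    - [0,0,-7]
    - [0,0,-7]
  grip: [5,5,45,45,45,45,45,45,45,45]

```text
t: 6.87
position: [0.5591, 0.2092, 0.1551]
eef_rot: [-0.115, -2.173, 2.151]
force: [0.4, -0.6, 1.3]
width: 0.0452
```

Emit:
drive_tool:
  dp:
    - [10,0,0]
    - [0,0,0]
    - [0,0,0]
    - [0,0,0]
    - [0,0,0]
    - [0,0,0]
    - [0,0,0]
    - [0,0,0]
    - [0,0,0]
    - [0,0,0]
  rot:
    - [0,0,-7]
    - [0,0,-7]
    - [0,0,-7]
    - [0,0,-7]
    - [0,0,-3]
    - [0,0,0]
    - [0,0,0]
    - [0,0,0]
    - [0,0,0]
    - [0,0,0]
  grip: [45,45,45,45,45,45,45,45,45,45]

```text
t: 7.7
position: [0.5755, 0.2073, 0.1539]
eef_rot: [-0.639, -1.843, 1.824]
force: [0.6, -0.2, 0.5]
width: 0.045
```

Run:
```python
from h import *
jaw(st())
im,C=snap("wrist","w2.png")
for n,p in dict(red=(.492,.213),blue=(.572,.209),yel=(.652,.205)).items(): print(n,proj(C,p+(.114,)).round())
```

```text
{'t': 7.7, 'qpos': [0.128, 0.132, -0.014, 1.422, 0.009, -0.772], 'position': [0.576, 0.207, 0.154], 'eef_rot': [-0.639, -1.843, 1.824], 'force': [0.638, -0.178, 0.534], 'width': 0.045}
jaw 141.5 tooly [ 0.003  0.009 -1.   ]
red [481. 190.]
blue [332. 287.]
yel [205. 370.]
```

View pics/w2.png

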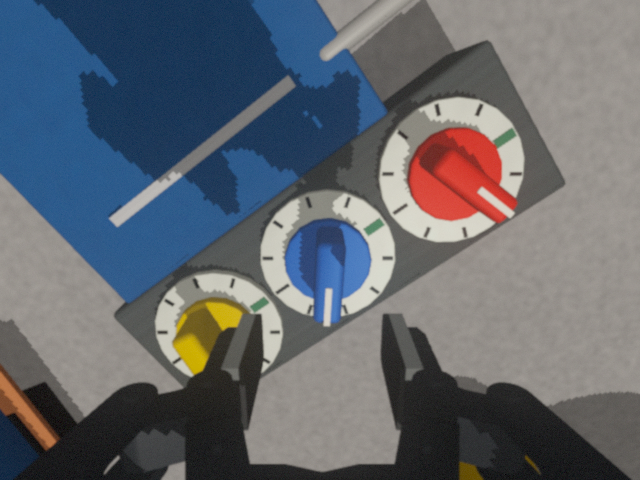

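Emit:
drive_tool:
  dp:
    - [-4,2,0]
    - [0,0,-30]
    - [0,0,-30]
    - [0,0,-10]
    - [0,0,0]
    - [0,0,0]
    - [0,0,0]
    - [0,0,0]
    - [0,0,0]
    - [0,0,0]
  rot:
    - [0,0,0]
    - [0,0,0]
    - [0,0,0]
    - [0,0,0]
    - [0,0,0]
    - [0,0,0]
    - [0,0,0]
    - [0,0,0]
    - [0,0,0]
    - [0,0,0]
  grip: [45,45,45,45,45,5,5,5,5,5]

```text
t: 8.58
position: [0.5728, 0.2095, 0.0862]
eef_rot: [-0.644, -1.848, 1.826]
force: [2.2, 1.2, -8.9]
width: 0.0133
```

Emit:
drive_tool:
  dp:
    - [0,0,0]
    - [0,0,0]
    - [0,0,0]
    - [0,0,0]
    - [0,0,0]
    - [0,0,0]
    - [0,0,0]
    - [0,0,0]
    - [0,0,0]
    - [0,0,0]
  rot:
    - [0,0,0]
    - [0,0,-7]
    - [0,0,-7.1]
    - [0,0,-7.1]
    - [0,0,-7.1]
    - [0,0,-7.1]
    - [0,0,-7.1]
    - [0,0,-7.1]
    - [0,0,-7.1]
    - [0,0,-7.1]
  grip: [5,5,5,5,5,5,5,5,5,5]

```text
t: 9.42
position: [0.5733, 0.2085, 0.0862]
eef_rot: [-1.318, -1.049, 1.04]
force: [2.1, -0.8, -9.5]
width: 0.0134
```

Emit:
drive_tool:
  dp:
    - [0,0,0]
    - [0,0,0]
    - [0,0,0]
    - [0,0,0]
    - [0,0,0]
    - [0,0,0]
    - [0,0,0]
    - [0,0,0]
    - [0,0,0]
    - [0,0,0]
  rot:
    - [0,0,-7]
    - [0,0,-7]
    - [0,0,-7.1]
    - [0,0,-7.1]
    - [0,0,-7.1]
    - [0,0,-7.1]
    - [0,0,-7.1]
    - [0,0,-7.1]
    - [0,0,-7.1]
    - [0,0,-7.1]
  grip: [5,5,5,5,5,5,5,5,5,5]

```text
t: 10.25
position: [0.5725, 0.2074, 0.0862]
eef_rot: [-1.582, -0.072, 0.081]
force: [1.1, -0.2, -8.8]
width: 0.0132
```

```bash
python3 -c "
from h import *
jaw(st())"
```

```text
{'t': 10.25, 'qpos': [0.139, 0.166, -0.1, 1.312, -0.012, 1.613], 'position': [0.573, 0.207, 0.086], 'eef_rot': [-1.582, -0.072, 0.081], 'force': [1.056, -0.178, -8.78], 'width': 0.013}
jaw 5.6 tooly [-0.005 -0.013 -1.   ]
```

Emit:
drive_tool:
  dp:
    - [0,0,0]
    - [0,0,0]
    - [0,0,0]
    - [0,0,0]
    - [0,0,0]
    - [0,0,0]
    - [0,0,0]
    - [0,0,0]
    - [0,0,0]
    - [0,0,0]
  rot:
    - [0,0,-7]
    - [0,0,-7]
    - [0,0,-7]
    - [0,0,-5.3]
    - [0,0,0]
    - [0,0,0]
    - [0,0,0]
    - [0,0,0]
    - [0,0,0]
    - [0,0,0]
  grip: [5,5,5,5,5,5,5,5,5,5]

```text
t: 11.08
position: [0.572, 0.2074, 0.0862]
eef_rot: [-1.564, 0.298, -0.283]
force: [0.8, -0.1, -9.5]
width: 0.0132
```

```bash
python3 -c "
from h import *
jaw(st())"
```

```text
{'t': 11.083, 'qpos': [0.138, 0.172, -0.093, 1.319, -0.009, 2.079], 'position': [0.572, 0.207, 0.086], 'eef_rot': [-1.564, 0.298, -0.283], 'force': [0.763, -0.094, -9.505], 'width': 0.013}
jaw -21.2 tooly [-0.012 -0.01  -1.   ]
```

Blue is set. Next I'll release it, lift, and move to yellow at jaw ≈166.

Emit:
drive_tool:
  dp:
    - [0,0,0]
    - [0,0,0]
    - [0,0,0]
    - [0,0,30]
    - [0,0,30]
    - [10,0,0]
    - [30,-1,0]
    - [30,-2,0]
    - [8,0,0]
    - [0,0,0]
  rot:
    - [0,0,0]
    - [0,0,0]
    - [0,0,0]
    - [0,0,0]
    - [0,0,0]
    - [0,0,7.1]
    - [0,0,7.1]
    - [0,0,7.1]
    - [0,0,7.1]
    - [0,0,7.1]
  grip: [45,45,45,45,45,45,45,45,45,45]

```text
t: 11.92
position: [0.6559, 0.2052, 0.1593]
eef_rot: [-1.573, -0.209, 0.198]
force: [-0.8, -0.0, 0.4]
width: 0.0446
```

Emit:
drive_tool:
  dp:
    - [0,0,0]
    - [0,0,0]
    - [0,0,0]
    - [0,0,0]
    - [0,0,0]
    - [0,0,0]
    - [0,0,0]
    - [0,0,0]
    - [0,0,0]
    - [0,0,0]
  rot:
    - [0,0,7.1]
    - [0,0,7.1]
    - [0,0,7.1]
    - [0,0,7.1]
    - [0,0,7.1]
    - [0,0,7.1]
    - [0,0,7.1]
    - [0,0,7.1]
    - [0,0,7.1]
    - [0,0,7.1]
  grip: [45,45,45,45,45,45,45,45,45,45]

```text
t: 12.75
position: [0.6617, 0.2053, 0.1695]
eef_rot: [-1.245, -1.187, 1.143]
force: [-0.8, -0.6, -0.5]
width: 0.0453
```

Emit:
drive_tool:
  dp:
    - [0,0,0]
    - [0,0,0]
    - [0,0,0]
    - [0,0,0]
    - [0,0,0]
    - [0,0,0]
    - [0,0,0]
    - [0,0,0]
    - [0,0,0]
    - [0,0,0]
  rot:
    - [0,0,7.1]
    - [0,0,7.1]
    - [0,0,7.1]
    - [0,0,7.1]
    - [0,0,7.1]
    - [0,0,7.1]
    - [0,0,7.1]
    - [0,0,7.1]
    - [0,0,7.1]
    - [0,0,7.1]
  grip: [45,45,45,45,45,45,45,45,45,45]

```text
t: 13.58
position: [0.6659, 0.2057, 0.1809]
eef_rot: [-0.388, -2.049, 1.975]
force: [-0.6, -0.9, -0.0]
width: 0.0447
```

Run:
```python
from h import *
jaw(st())
im,C=snap("wrist","w3.png")
for n,p in dict(red=(.492,.213),blue=(.572,.209),yel=(.652,.205)).items(): print(n,proj(C,p+(.114,)).round())
```

```text
{'t': 13.583, 'qpos': [0.097, 0.383, 0.326, 1.503, 0.035, -1.092], 'position': [0.666, 0.206, 0.181], 'eef_rot': [-0.388, -2.049, 1.975], 'force': [-0.602, -0.884, -0.001], 'width': 0.045}
jaw 158.1 tooly [ 0.007  0.035 -0.999]
red [657. 155.]
blue [495. 207.]
yel [346. 255.]
```

View pics/w3.png

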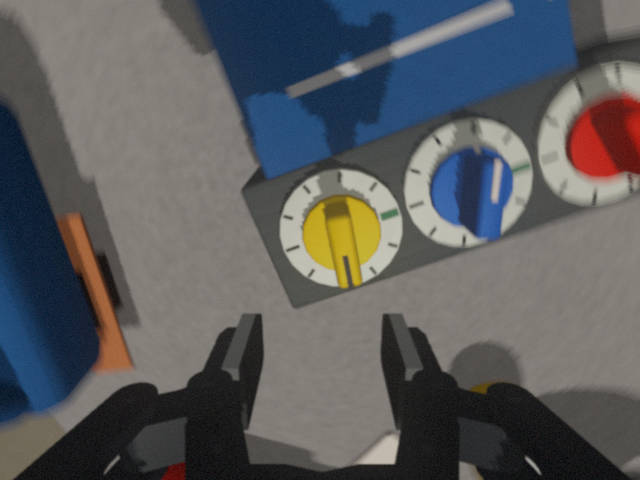

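Emit:
drive_tool:
  dp:
    - [-12,0,-20]
    - [0,0,0]
    - [0,0,0]
    - [0,0,0]
    - [0,0,0]
    - [0,0,0]
    - [0,0,0]
    - [0,0,0]
    - [0,0,0]
    - [0,0,0]
  rot:
    - [-2,0.4,4.5]
    - [0,0,4.5]
    - [0,0,0]
    - [0,0,0]
    - [0,0,0]
    - [0,0,0]
    - [0,0,0]
    - [0,0,0]
    - [0,0,0]
    - [0,0,0]
  grip: [45,45,45,45,45,45,45,45,45,45]

```text
t: 14.47
position: [0.6569, 0.2052, 0.1664]
eef_rot: [-0.252, -2.104, 2.099]
force: [0.4, -0.9, 0.3]
width: 0.045
```

Run:
```python
from h import *
s=st();jaw(s)
im,C=snap("wrist","w4.png"); hsv=cv2.cvtColor(im,cv2.COLOR_RGB2HSV)
# black stripe within yellow dial; grip top estimate
print(proj(C,(.652,.205,.114)),proj(C,(.652,.205,.07)))
cv2.imwrite("pics/w4c.png",im[150:400,200:500,::-1].repeat(2,0).repeat(2,1))
```

```text
{'t': 14.467, 'qpos': [0.113, 0.365, 0.278, 1.476, 0.0, -1.226], 'position': [0.657, 0.205, 0.166], 'eef_rot': [-0.252, -2.104, 2.099], 'force': [0.371, -0.895, 0.259], 'width': 0.045}
jaw 166.7 tooly [ 0.007  0.001 -1.   ]
[333.60199273 277.0207197 ] [332.09062154 248.64940462]
```

View pics/w4c.png

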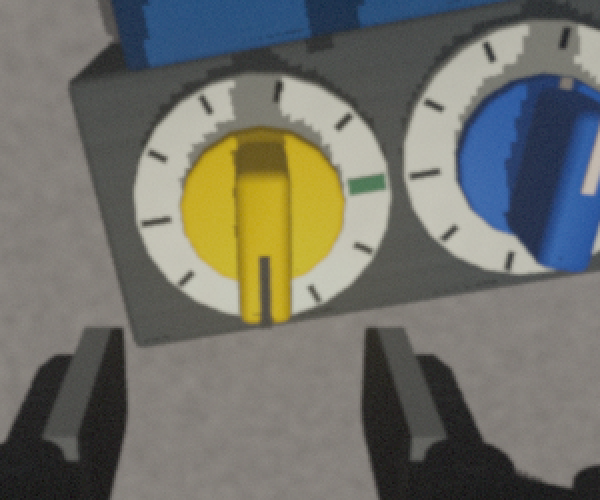

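Emit:
drive_tool:
  dp:
    - [-5,0,0]
    - [0,0,-30]
    - [0,0,-30]
    - [0,0,-16]
    - [0,0,0]
    - [0,0,0]
    - [0,0,0]
    - [0,0,0]
    - [0,0,0]
    - [0,0,0]
  rot:
    - [0,0,0]
    - [0,0,0]
    - [0,0,0]
    - [0,0,0]
    - [0,0,0]
    - [0,0,0]
    - [0,0,0]
    - [0,0,0]
    - [0,0,0]
    - [0,0,0]
  grip: [45,45,45,45,45,5,5,5,5,5]

```text
t: 15.35
position: [0.652, 0.205, 0.0915]
eef_rot: [-0.259, -2.106, 2.1]
force: [1.3, 0.7, -9.9]
width: 0.013
```

Emit:
drive_tool:
  dp:
    - [0,0,0]
    - [0,0,0]
    - [0,0,0]
    - [0,0,0]
    - [0,0,0]
    - [0,0,0]
    - [0,0,0]
    - [0,0,0]
    - [0,0,0]
    - [0,0,0]
  rot:
    - [0,0,0]
    - [0,0,-7]
    - [0,0,-7.1]
    - [0,0,-7.1]
    - [0,0,-7.1]
    - [0,0,-7.1]
    - [0,0,-7.1]
    - [0,0,-7.1]
    - [0,0,-7.1]
    - [0,0,-7.1]
  grip: [5,5,5,5,5,5,5,5,5,5]

```text
t: 16.18
position: [0.652, 0.2051, 0.0915]
eef_rot: [-1.112, -1.363, 1.369]
force: [2.5, -0.0, -9.0]
width: 0.0134
```

```bash
python3 -c "
from h import *
jaw(st())"
```

```text
{'t': 16.183, 'qpos': [0.118, 0.372, 0.15, 1.344, -0.01, -0.094], 'position': [0.652, 0.205, 0.091], 'eef_rot': [-1.112, -1.363, 1.369], 'force': [2.466, -0.048, -9.045], 'width': 0.013}
jaw 102.2 tooly [ 0.006 -0.009 -1.   ]
```

Emit:
drive_tool:
  dp:
    - [0,0,0]
    - [0,0,0]
    - [0,0,0]
    - [0,0,0]
    - [0,0,0]
    - [0,0,0]
    - [0,0,0]
    - [0,0,0]
    - [0,0,35]
    - [0,0,40]
  rot:
    - [0,0,-7]
    - [0,0,-7]
    - [0,0,-1]
    - [0,0,0]
    - [0,0,0]
    - [0,0,0]
    - [0,0,0]
    - [0,0,0]
    - [0,0,0]
    - [0,0,0]
  grip: [5,5,5,5,5,45,45,45,45,45]

```text
t: 17.02
position: [0.6489, 0.2048, 0.1633]
eef_rot: [-1.236, -1.166, 1.185]
force: [1.1, -0.3, 0.9]
width: 0.0448
```

Emit:
drive_tool:
  dp:
    - [-40,0,0]
    - [-40,0,10]
    - [-40,0,20]
    - [-30,0,10]
    - [0,0,0]
    - [0,0,0]
    - [0,0,0]
    - [0,0,0]
    - [0,0,0]
    - [0,0,0]
  rot:
    - [0,0,-3]
    - [0,0,0]
    - [0,0,0]
    - [0,0,0]
    - [0,0,0]
    - [0,0,0]
    - [0,0,0]
    - [0,0,0]
    - [0,0,0]
    - [0,0,0]
  grip: [85,85,85,85,85,85,85,85,85,85]

```text
t: 17.85
position: [0.5124, 0.2058, 0.2245]
eef_rot: [-1.279, -1.159, 1.128]
force: [-0.2, -0.4, 0.1]
width: 0.0848
```

Run:
```python
from h import *
s=st();jaw(s)
im,C=snap("wrist","w5.png")
for n,p in dict(red=(.492,.213),blue=(.572,.209),yel=(.652,.205)).items(): print(n,proj(C,p+(.114,)).round(),proj(C,p+(.07,)).round())
```

```text
{'t': 17.85, 'qpos': [0.151, -0.079, -0.1, 1.52, -0.011, 0.247], 'position': [0.512, 0.206, 0.225], 'eef_rot': [-1.279, -1.159, 1.128], 'force': [-0.233, -0.371, 0.086], 'width': 0.085}
jaw 84.5 tooly [ 0.031 -0.007 -1.   ]
red [333. 204.] [332. 188.]
blue [337. 318.] [335. 289.]
yel [341. 412.] [339. 374.]
```

View pics/w5.png

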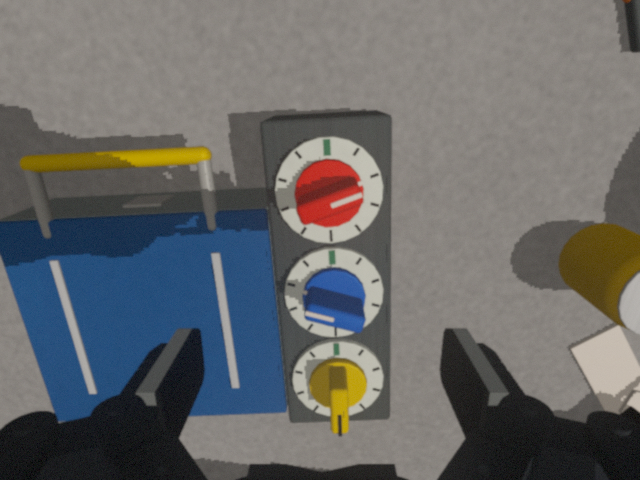

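The red stripe runs (331,207)→(362,196), the blue one (335,321)→(306,316), and yellow points down at (341,435). I'll compute the angles.

Run:
```python
from h import *
C=cam("wrist")
A=lambda a,b,z:np.degrees(np.arctan2(*(ray(C,b,z)-ray(C,a,z))[1::-1]))
z0=A((337,370),(327,147),.07); print("rowdir",z0, A((336,349),(327,147),.07))
# direction from centre-line at far end to tip
for n,a,b in[("red",(331,207),(362,196)),("blue",(335,321),(306,316)),("yel",(340,417),(341,435))]:
    d=A(a,b,.114); print(n,d,(z0-d)%360, (177.3-d)%360)
print("bar",A((207,156),(25,162),.08),"barc",ray(C,(116,158),.075), [ray(C,p,.075) for p in((25,162),(207,156))])
```

```text
rowdir 177.36855872461751 177.35172208105175
red 104.67836293757229 72.69019578704523 72.62163706242772
blue -106.49773324936315 283.86629197398065 283.79773324936315
yel -2.1018466579871133 179.47040538260464 179.40184665798714
bar -93.61615245596641 barc [0.45559995 0.06768208 0.075     ] [array([0.45228015, 0.00445844, 0.075     ]), array([0.46022258, 0.13013435, 0.075     ])]
```

Emit:
drive_tool:
  dp:
    - [-7,-17,0]
    - [-7,-17,0]
    - [-7,-17,0]
    - [-7,-17,0]
    - [-7,-17,0]
    - [-7,-17,0]
    - [-7,-17,0]
    - [-7,-17,0]
    - [0,0,0]
    - [0,0,0]
  rot:
    - [0.4,1.8,-7]
    - [0,0,-7]
    - [0,0,-7]
    - [0,0,-7]
    - [0,0,-7]
    - [0,0,-7]
    - [0,0,-7]
    - [0,0,-7]
    - [0,0,-7]
    - [0,0,-7]
  grip: [32,32,32,32,32,32,32,32,32,32]

```text
t: 18.73
position: [0.4549, 0.0629, 0.2177]
eef_rot: [-1.555, -0.171, 0.187]
force: [0.3, -0.3, -0.3]
width: 0.0321
```

Emit:
drive_tool:
  dp:
    - [0,0,0]
    - [0,0,0]
    - [0,0,-30]
    - [0,0,-30]
    - [0,0,0]
    - [0,0,0]
    - [0,0,0]
    - [0,0,0]
    - [0,0,0]
    - [0,0,0]
  rot:
    - [0,0,-7]
    - [0,0,-7]
    - [0,0,-3]
    - [0,0,0]
    - [0,0,0]
    - [0,0,0]
    - [0,0,0]
    - [0,0,0]
    - [0,0,0]
    - [0,0,0]
  grip: [32,32,32,32,32,32,32,32,32,32]

```text
t: 19.57
position: [0.4577, 0.0603, 0.159]
eef_rot: [-1.56, 0.073, -0.059]
force: [0.1, -0.7, -0.3]
width: 0.032
```

Run:
```python
from h import *
s=st();jaw(s)
im,C=snap("wrist","w6.png")
hsv=cv2.cvtColor(im,cv2.COLOR_RGB2HSV); m=cv2.inRange(hsv,(20,120,80),(35,255,255))
c=max(cv2.findContours(m,0,2)[0],key=cv2.contourArea); b=cv2.minAreaRect(c); print(b,[ray(C,p,.078).round(4).tolist() for p in cv2.boxPoints(b)],ray(C,b[0],.078))
```

```text
{'t': 19.567, 'qpos': [-0.16, -0.319, -0.429, 1.47, 0.009, 1.495], 'position': [0.458, 0.06, 0.159], 'eef_rot': [-1.56, 0.073, -0.059], 'force': [0.091, -0.691, -0.32], 'width': 0.032}
jaw -4.8 tooly [-0.008  0.01  -1.   ]
((319.1458740234375, 235.917724609375), (222.37222290039062, 21.373300552368164), 87.1375961303711) [[0.454, 0.1333, 0.078], [0.465, 0.1329, 0.078], [0.461, 0.0021, 0.078], [0.4479, 0.0024, 0.078]] [0.45720764 0.07330172 0.078     ]
```

Emit:
drive_tool:
  dp:
    - [-1,6,0]
    - [0,0,-35]
    - [0,0,-35]
    - [0,0,-25]
    - [0,0,0]
    - [0,0,0]
    - [0,0,0]
    - [0,0,0]
    - [0,0,0]
    - [0,0,0]
  rot:
    - [-0.5,-0.5,2]
    - [0,0,0]
    - [0,0,0]
    - [0,0,0]
    - [0,0,0]
    - [0,0,0]
    - [0,0,0]
    - [0,0,0]
    - [0,0,0]
    - [0,0,0]
  grip: [32,32,32,32,32,32,32,32,32,32]

```text
t: 20.45
position: [0.4619, 0.0684, 0.0721]
eef_rot: [-1.573, 0.013, -0.042]
force: [1.1, -0.3, -0.0]
width: 0.0318
```

Emit:
drive_tool:
  dp:
    - [0,0,0]
    - [0,0,0]
    - [0,0,0]
    - [0,0,0]
    - [0,0,0]
    - [0,0,0]
    - [0,0,0]
    - [0,0,0]
    - [0,0,0]
    - [0,0,0]
  rot:
    - [0,0,0]
    - [0,0,0]
    - [0,0,0]
    - [0,0,0]
    - [0,0,0]
    - [0,0,0]
    - [0,0,0]
    - [0,0,0]
    - [0,0,0]
    - [0,0,0]
  grip: [4,4,4,4,4,4,4,4,4,4]

```text
t: 21.28
position: [0.456, 0.0685, 0.0737]
eef_rot: [-1.574, 0.023, -0.032]
force: [-1.7, -0.3, -2.3]
width: 0.0097
```

```bash
python3 -c "
from h import *
jaw(st())
import numpy as np
x0,z0=.457,.0745
for d in range(0,100,9):
  t=np.radians(d+1.05); print(d,(.677-.22*np.cos(t)).round(4),(.0705+.22*np.sin(t)).round(4))"
```

```text
{'t': 21.283, 'qpos': [-0.134, -0.31, -0.577, 1.297, -0.003, 1.472], 'position': [0.456, 0.069, 0.074], 'eef_rot': [-1.574, 0.023, -0.032], 'force': [-1.705, -0.348, -2.333], 'width': 0.01}
jaw -2.0 tooly [ 0.006 -0.004 -1.   ]
0 0.457 0.0745
9 0.4604 0.1089
18 0.469 0.1423
27 0.4828 0.174
36 0.5014 0.2031
45 0.5243 0.2289
54 0.551 0.2508
63 0.5807 0.2683
72 0.6129 0.2809
81 0.6466 0.2884
90 0.681 0.2905
99 0.7154 0.2871
```

Emit:
drive_tool:
  dp:
    - [0,0,0]
    - [0,0,0]
    - [0,0,0]
    - [0,0,-8]
    - [0,0,-8]
    - [0,0,0]
    - [0,0,0]
    - [0,0,0]
    - [0,0,0]
    - [0,0,0]
  rot:
    - [0,0,0]
    - [0,0,0]
    - [0,0,0]
    - [0,0,0]
    - [0,0,0]
    - [0,0,0]
    - [0,0,0]
    - [0,0,0]
    - [0,0,0]
    - [0,0,0]
  grip: [32,32,32,32,32,32,32,32,32,32]

```text
t: 22.12
position: [0.457, 0.0683, 0.0564]
eef_rot: [-1.575, 0.021, -0.033]
force: [-0.2, -0.2, 1.2]
width: 0.0319
```

Emit:
drive_tool:
  dp:
    - [0,0,0]
    - [0,0,0]
    - [0,0,0]
    - [0,0,0]
    - [0,0,0]
    - [1,0,17]
    - [2,0,17]
    - [4,0,17]
    - [5,0,17]
    - [6,0,16]
  rot:
    - [0,0,0]
    - [0,0,0]
    - [0,0,0]
    - [0,0,0]
    - [0,0,0]
    - [0,0,0]
    - [0,0,0]
    - [0,0,0]
    - [0,0,0]
    - [0,0,0]
  grip: [4,4,4,4,4,4,4,4,4,4]
  force: 50

```text
t: 22.95
position: [0.4727, 0.0676, 0.1383]
eef_rot: [-1.576, 0.027, -0.03]
force: [5.1, -2.0, -6.7]
width: 0.0102
```

Emit:
drive_tool:
  dp:
    - [9,0,19]
    - [11,0,18]
    - [12,-1,17]
    - [14,-1,15]
    - [15,-1,14]
    - [17,-1,12]
    - [18,-1,11]
    - [19,-1,9]
    - [19,-1,7]
    - [0,0,0]
  rot:
    - [0,0,0]
    - [0,0,0]
    - [0,0,0]
    - [0,0,0]
    - [0,0,0]
    - [0,0,0]
    - [0,0,0]
    - [0,0,0]
    - [0,0,0]
    - [0,0,0]
  grip: [4,4,4,4,4,4,4,4,4,4]

```text
t: 23.78
position: [0.6044, 0.0618, 0.267]
eef_rot: [-1.575, 0.039, -0.016]
force: [2.8, -0.2, -2.7]
width: 0.0104
```

Emit:
drive_tool:
  dp:
    - [19,-1,6]
    - [20,-1,4]
    - [20,-1,2]
    - [7,0,0]
    - [0,0,0]
    - [0,0,0]
    - [0,0,0]
    - [0,0,0]
    - [0,0,0]
    - [0,0,0]
  rot:
    - [0,0,0]
    - [0,0,0]
    - [0,0,0]
    - [0,0,0]
    - [0,0,0]
    - [0,0,0]
    - [0,0,0]
    - [0,0,0]
    - [0,0,0]
    - [0,0,0]
  grip: [4,4,4,4,4,4,4,4,4,4]

```text
t: 24.62
position: [0.6692, 0.0593, 0.2791]
eef_rot: [-1.575, 0.045, -0.011]
force: [1.2, -1.0, 0.3]
width: 0.0099
```

```bash
python3 -c "
from h import *
jaw(st())"
```

```text
{'t': 24.617, 'qpos': [-0.103, 0.39, 0.514, 1.715, -0.006, 1.503], 'position': [0.669, 0.059, 0.279], 'eef_rot': [-1.575, 0.045, -0.011], 'force': [1.204, -1.038, 0.35], 'width': 0.01}
jaw -2.0 tooly [-0.022 -0.004 -1.   ]
```

Emit:
drive_tool:
  dp:
    - [0,0,0]
    - [0,0,0]
    - [0,0,0]
    - [0,0,25]
    - [0,0,25]
    - [-15,0,10]
    - [-35,0,0]
    - [-35,-15,0]
    - [-28,-30,0]
    - [-20,-35,0]
  rot:
    - [0,0,0]
    - [0,0,0]
    - [0,0,0]
    - [0,0,0]
    - [0,0,0]
    - [0,-0.7,0]
    - [0,-0.7,0]
    - [0,0,0]
    - [0,0,0]
    - [0,0,0]
  grip: [45,45,45,45,45,60,60,60,60,60]

```text
t: 25.45
position: [0.5357, -0.0176, 0.3333]
eef_rot: [-1.572, 0.026, -0.018]
force: [0.7, -0.6, 0.1]
width: 0.0601
```

Emit:
drive_tool:
  dp:
    - [-17,-32,-10]
    - [-17,-32,-15]
    - [-17,-32,-20]
    - [-17,-32,-20]
    - [-17,-32,-20]
    - [0,-20,-20]
    - [0,0,0]
    - [0,0,0]
    - [0,0,0]
    - [0,0,0]
  rot:
    - [0,0,0]
    - [0,0,0]
    - [0,0,0]
    - [0,0,0]
    - [0,0,0]
    - [0,0,0]
    - [0,0,0]
    - [0,0,0]
    - [0,0,0]
    - [0,0,0]
  grip: [60,60,60,60,60,60,60,60,60,60]

```text
t: 26.28
position: [0.4418, -0.206, 0.228]
eef_rot: [-1.577, 0.022, -0.026]
force: [0.5, -0.5, 0.4]
width: 0.0602
```

Run:
```python
from h import *
s=st();jaw(s)
snap("top","top3.png"); im,C=snap("wrist","w7.png")
print(proj(C,(.452,-.2,.046)),proj(C,(.452,-.2,.01)))
a=cv2.imread("pics/top3.png"); b=cv2.imread("pics/w7.png")
cv2.imwrite("pics/both.png",np.hstack([cv2.resize(a[120:340,200:540],(460,298)),cv2.resize(b,(340,298))]) )
```

```text
{'t': 26.283, 'qpos': [-0.703, -0.248, -0.246, 1.567, -0.003, 0.898], 'position': [0.442, -0.206, 0.228], 'eef_rot': [-1.577, 0.022, -0.026], 'force': [0.507, -0.462, 0.448], 'width': 0.06}
jaw -1.8 tooly [ 0.003 -0.006 -1.   ]
[332.77508276 204.14892923] [331.6487345  194.74038499]
```

View pics/both.png

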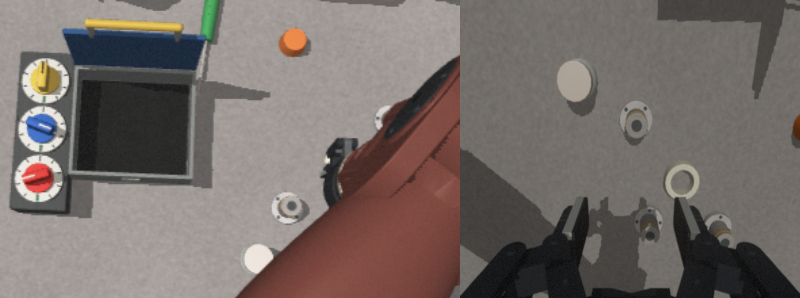

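The lid stands upright. Adapter c is on its prediction at (331,203). The other two show near (358,352) and (490,366) in wrist pixels.

Run:
```python
from h import *
C=cam("wrist")
for n,p in dict(a=(.602,-.386),b=(.468,-.369),c=(.452,-.2)).items(): print(n,proj(C,p+(.046,)).round(),proj(C,p+(.005,)).round())
print(ray(C,(331,203),.046),ray(C,(331,193),.01))
im=cv2.imread("pics/w7.png"); 
cv2.imwrite("pics/cc.png",cv2.resize(im[150:420,280:540],(780,600),interpolation=cv2.INTER_CUBIC))
```

```text
a [497. 394.] [481. 368.]
b [354. 382.] [351. 357.]
c [333. 204.] [331. 194.]
[ 0.45075312 -0.19906718  0.046     ] [ 0.45161365 -0.19848899  0.01      ]
```

View pics/cc.png

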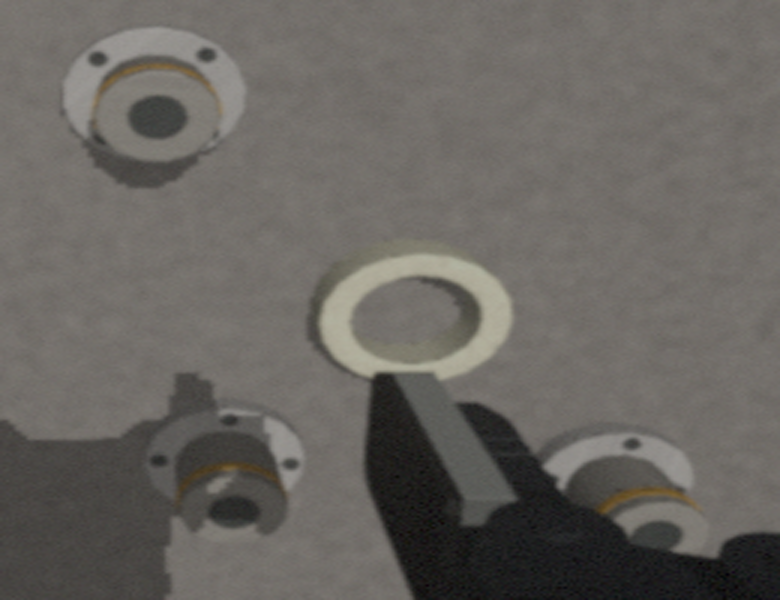

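Emit:
drive_tool:
  dp:
    - [10,7,0]
    - [0,0,-20]
    - [0,0,-40]
    - [0,0,-40]
    - [0,0,-40]
    - [0,0,-30]
    - [0,0,-10]
    - [0,0,0]
    - [0,0,0]
    - [0,0,0]
  rot:
    - [0,0,0]
    - [0,0,0]
    - [0,0,0]
    - [0,0,0]
    - [0,0,0]
    - [0,0,0]
    - [0,0,0]
    - [0,0,0]
    - [0,0,0]
    - [0,0,0]
  grip: [60,60,60,60,60,60,60,60,60,60]
  force: 60

```text
t: 27.22
position: [0.4599, -0.1945, 0.053]
eef_rot: [-1.587, -0.0, -0.027]
force: [0.0, 0.5, 0.4]
width: 0.0602
```

Run:
```python
from h import *
C=cam("wrist")
print("b",ray(C,(357.7,380.4),.046)) if 0 else None
jaw(st())
```

```text
{'t': 27.217, 'qpos': [-0.661, -0.192, -0.516, 1.223, -0.003, 0.927], 'position': [0.46, -0.195, 0.053], 'eef_rot': [-1.587, -0.0, -0.027], 'force': [0.049, 0.49, 0.437], 'width': 0.06}
jaw -1.0 tooly [ 0.017 -0.017 -1.   ]
```

Emit:
drive_tool:
  dp:
    - [-7,-4,0]
    - [-1,0,0]
    - [0,0,-15]
    - [0,0,-15]
    - [0,0,-5]
    - [0,0,0]
    - [0,0,0]
    - [0,0,0]
    - [0,0,0]
    - [0,0,0]
  rot:
    - [1,1,0]
    - [0,0,0]
    - [0,0,0]
    - [0,0,0]
    - [0,0,0]
    - [0,0,0]
    - [0,0,0]
    - [0,0,0]
    - [0,0,0]
    - [0,0,0]
  grip: [60,60,60,60,60,60,60,60,60,60]

```text
t: 28.05
position: [0.4581, -0.2063, 0.0316]
eef_rot: [-1.58, 0.005, -0.024]
force: [0.0, 0.0, -0.6]
width: 0.0603
```

Emit:
drive_tool:
  dp:
    - [-6,7,0]
    - [0,0,0]
    - [0,0,-7]
    - [0,0,-7]
    - [0,0,0]
    - [0,0,0]
    - [0,0,0]
    - [0,0,0]
    - [0,0,0]
    - [0,0,0]
  rot:
    - [0,0,0]
    - [0,0,0]
    - [0,0,0]
    - [0,0,0]
    - [0,0,0]
    - [0,0,0]
    - [0,0,0]
    - [0,0,0]
    - [0,0,0]
    - [0,0,0]
  grip: [60,60,60,60,60,60,60,60,60,60]

```text
t: 28.88
position: [0.4534, -0.2006, 0.0175]
eef_rot: [-1.581, 0.003, -0.026]
force: [-0.1, 0.2, 0.5]
width: 0.0598
```

Good. I'll close on it and lift.

Emit:
drive_tool:
  dp:
    - [0,0,0]
    - [0,0,0]
    - [0,0,0]
    - [0,0,0]
    - [0,0,0]
    - [0,0,0]
    - [0,0,20]
    - [0,0,35]
    - [0,0,40]
    - [0,0,40]
  rot:
    - [0,0,0]
    - [0,0,0]
    - [0,0,0]
    - [0,0,0]
    - [0,0,0]
    - [0,0,0]
    - [0,0,0]
    - [0,0,0]
    - [0,0,0]
    - [0,0,0]
  grip: [20,20,20,20,20,20,20,20,20,20]
  force: 70

```text
t: 29.72
position: [0.4466, -0.1953, 0.146]
eef_rot: [-1.57, 0.015, -0.014]
force: [1.4, -0.3, -2.9]
width: 0.0325
```

Emit:
drive_tool:
  dp:
    - [13,38,0]
    - [13,38,0]
    - [13,38,0]
    - [13,38,0]
    - [13,38,0]
    - [13,38,0]
    - [13,38,0]
    - [11,32,0]
    - [0,0,0]
    - [0,0,0]
  rot:
    - [0,0,0]
    - [0,0,0]
    - [0,0,0]
    - [0,0,0]
    - [0,0,0]
    - [0,0,0]
    - [0,0,0]
    - [0,0,0]
    - [0,0,0]
    - [0,0,0]
  grip: [20,20,20,20,20,20,20,20,20,20]

```text
t: 30.55
position: [0.5535, 0.1124, 0.1557]
eef_rot: [-1.578, 0.01, -0.03]
force: [-1.1, 0.8, -1.8]
width: 0.0322
```

Run:
```python
from h import *
jaw(st())
```

```text
{'t': 30.55, 'qpos': [-0.027, -0.019, -0.166, 1.411, -0.007, 1.569], 'position': [0.554, 0.112, 0.156], 'eef_rot': [-1.578, 0.01, -0.03], 'force': [-1.115, 0.78, -1.761], 'width': 0.032}
jaw -1.5 tooly [ 0.012 -0.008 -1.   ]
```

Emit:
drive_tool:
  dp:
    - [0,2,0]
    - [0,0,-25]
    - [0,0,-25]
    - [0,0,-25]
    - [0,0,-20]
    - [0,0,-15]
    - [0,0,0]
    - [0,0,0]
    - [0,0,0]
    - [0,0,0]
  rot:
    - [0,0,0]
    - [0,0,0]
    - [0,0,0]
    - [0,0,0]
    - [0,0,0]
    - [0,0,0]
    - [0,0,0]
    - [0,0,0]
    - [0,0,0]
    - [0,0,0]
  grip: [20,20,20,20,20,20,20,20,20,20]

```text
t: 31.38
position: [0.5523, 0.1062, 0.0432]
eef_rot: [-1.579, 0.018, -0.039]
force: [0.8, 1.0, -1.5]
width: 0.032
```

Emit:
drive_tool:
  dp:
    - [0,7,0]
    - [0,0,0]
    - [0,0,-8]
    - [0,0,-7]
    - [0,0,0]
    - [0,0,0]
    - [0,0,0]
    - [0,0,0]
    - [0,0,0]
    - [0,0,0]
  rot:
    - [0,0,0]
    - [0,0,0]
    - [0,0,0]
    - [0,0,0]
    - [0,0,0]
    - [0,0,0]
    - [0,0,0]
    - [0,0,0]
    - [0,0,0]
    - [0,0,0]
  grip: [20,20,20,20,20,20,20,20,20,20]

```text
t: 32.22
position: [0.5549, 0.1139, 0.0306]
eef_rot: [-1.579, 0.013, -0.044]
force: [-0.5, 0.5, -2.4]
width: 0.0323
```

Emit:
drive_tool:
  dp:
    - [0,0,-4]
    - [0,0,-3]
    - [0,0,0]
    - [0,0,0]
    - [0,0,0]
    - [0,0,0]
    - [0,0,0]
    - [0,0,20]
    - [0,0,35]
    - [0,0,40]
  rot:
    - [0,0,0]
    - [0,0,0]
    - [0,0,0]
    - [0,0,0]
    - [0,0,0]
    - [0,0,0]
    - [0,0,0]
    - [0,0,0]
    - [0,0,0]
    - [0,0,0]
  grip: [20,20,20,48,48,48,48,48,48,48]

```text
t: 33.05
position: [0.5494, 0.1138, 0.112]
eef_rot: [-1.579, 0.024, -0.034]
force: [1.2, -0.1, -1.0]
width: 0.0479
```

Emit:
drive_tool:
  dp:
    - [0,-10,40]
    - [-5,-30,20]
    - [-8,-39,0]
    - [-8,-39,0]
    - [-8,-39,0]
    - [-8,-39,0]
    - [-8,-39,0]
    - [-8,-39,0]
    - [-8,-39,0]
    - [-8,-39,0]
  rot:
    - [0,0,0]
    - [0,0,0]
    - [0,0,0]
    - [0,0,0]
    - [0,0,0]
    - [0,0,0]
    - [0,0,0]
    - [0,0,0]
    - [0,0,0]
    - [0,0,0]
  grip: [48,48,48,48,60,60,60,60,60,60]

```text
t: 33.88
position: [0.481, -0.2461, 0.1885]
eef_rot: [-1.583, -0.004, -0.04]
force: [1.1, 1.3, 0.1]
width: 0.0602
```

Emit:
drive_tool:
  dp:
    - [0,-35,0]
    - [0,-35,0]
    - [0,-35,0]
    - [0,0,0]
    - [0,0,0]
    - [0,0,0]
    - [0,0,0]
    - [0,0,0]
    - [0,0,0]
    - [0,0,0]
  rot:
    - [0,0,0]
    - [0,0,0]
    - [0,0,0]
    - [0,0,0]
    - [0,0,0]
    - [0,0,0]
    - [0,0,0]
    - [0,0,0]
    - [0,0,0]
    - [0,0,0]
  grip: [60,60,60,60,60,60,60,60,60,60]

```text
t: 34.72
position: [0.4774, -0.3619, 0.1882]
eef_rot: [-1.586, 0.001, -0.045]
force: [1.3, 0.4, 0.1]
width: 0.0599
```

Run:
```python
from h import *
jaw(st())
im,C=snap("wrist","w8.png"); t,_=snap("top","top4.png")
print([(n,proj(C,p+(.046,)).round()) for n,p in dict(a=(.602,-.386),b=(.468,-.369)).items()])
cv2.imwrite("pics/both2.png",np.hstack([cv2.resize(t[120:340,200:400],(382,420)),cv2.resize(im[100:],(418,420*1))])[:,:,::-1] )
```

```text
{'t': 34.717, 'qpos': [-0.873, 0.055, -0.033, 1.453, 0.012, 0.728], 'position': [0.477, -0.362, 0.188], 'eef_rot': [-1.586, 0.001, -0.045], 'force': [1.336, 0.368, 0.084], 'width': 0.06}
jaw -1.7 tooly [ 0.028 -0.015 -0.999]
[('a', array([487., 250.])), ('b', array([302., 234.]))]
```

View pics/both2.png

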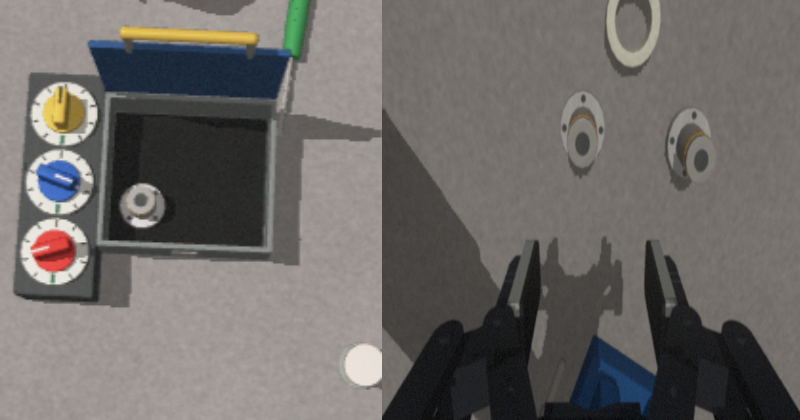

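Adapter c stands upright in the case. In wrist pixels, the neck tops are at b (306,230) and a (488,245).

Run:
```python
from h import *
C=cam("wrist"); print("b",ray(C,(306.2,230.3),.046),"a",ray(C,(488.4,244.8),.046))
```

```text
b [ 0.47087224 -0.36643173  0.046     ] a [ 0.60276219 -0.3825691   0.046     ]
```

Emit:
drive_tool:
  dp:
    - [-4,-3,0]
    - [0,0,-25]
    - [0,0,-25]
    - [0,0,-25]
    - [0,0,-20]
    - [0,0,-10]
    - [0,0,0]
    - [0,0,0]
    - [0,0,0]
    - [0,0,0]
  rot:
    - [0.5,0.8,0]
    - [0.4,0.8,0]
    - [0,0,0]
    - [0,0,0]
    - [0,0,0]
    - [0,0,0]
    - [0,0,0]
    - [0,0,0]
    - [0,0,0]
    - [0,0,0]
  grip: [60,60,60,60,60,60,60,60,60,60]

```text
t: 35.65
position: [0.4734, -0.3668, 0.0842]
eef_rot: [-1.573, 0.023, -0.021]
force: [0.3, -0.3, -0.2]
width: 0.0601
```

Emit:
drive_tool:
  dp:
    - [-2,0,-10]
    - [0,0,-20]
    - [0,0,-20]
    - [0,0,-15]
    - [0,0,0]
    - [0,0,0]
    - [0,0,0]
    - [0,0,0]
    - [0,0,0]
    - [0,0,0]
  rot:
    - [0,0,0]
    - [0,0,0]
    - [0,0,0]
    - [0,0,0]
    - [0,0,0]
    - [0,0,0]
    - [0,0,0]
    - [0,0,0]
    - [0,0,0]
    - [0,0,0]
  grip: [60,60,60,60,60,60,60,60,60,60]

```text
t: 36.48
position: [0.4748, -0.372, 0.0257]
eef_rot: [-1.585, 0.015, -0.028]
force: [0.6, -0.2, 0.2]
width: 0.0602
```

Emit:
drive_tool:
  dp:
    - [-4,6,-4]
    - [0,0,-4]
    - [0,0,0]
    - [0,0,0]
    - [0,0,0]
    - [0,0,0]
    - [0,0,0]
    - [0,0,0]
    - [0,0,0]
    - [0,0,0]
  rot:
    - [0,0,0]
    - [0,0,0]
    - [0,0,0]
    - [0,0,0]
    - [0,0,0]
    - [0,0,0]
    - [0,0,0]
    - [0,0,0]
    - [0,0,0]
    - [0,0,0]
  grip: [60,60,60,20,20,20,20,20,20,20]

```text
t: 37.32
position: [0.4712, -0.3662, 0.0188]
eef_rot: [-1.587, 0.014, -0.03]
force: [-1.3, 0.2, 0.9]
width: 0.032
```

Emit:
drive_tool:
  dp:
    - [0,0,0]
    - [0,0,0]
    - [0,0,20]
    - [0,0,35]
    - [0,0,40]
    - [0,15,35]
    - [0,38,0]
    - [0,38,0]
    - [0,38,0]
    - [8,38,0]
  rot:
    - [0,0,0]
    - [0,0,0]
    - [0,0,0]
    - [0,0,0]
    - [0,0,0]
    - [0,0,0]
    - [0,0,0]
    - [0,0,0]
    - [0,0,0]
    - [0,0,0]
  grip: [20,20,20,20,20,20,20,20,20,20]

```text
t: 38.15
position: [0.4753, -0.1981, 0.1517]
eef_rot: [-1.585, 0.023, -0.037]
force: [0.5, 0.5, -0.4]
width: 0.0322
```

Emit:
drive_tool:
  dp:
    - [16,37,0]
    - [16,37,0]
    - [16,37,0]
    - [16,37,0]
    - [16,37,0]
    - [16,37,0]
    - [14,33,0]
    - [0,0,0]
    - [0,0,0]
    - [0,0,0]
  rot:
    - [0.8,0,0]
    - [0,0,0]
    - [0,0,0]
    - [0,0,0]
    - [0,0,0]
    - [0,0,0]
    - [0,0,0]
    - [0,0,0]
    - [0,0,0]
    - [0,0,0]
  grip: [20,20,20,20,20,20,20,20,20,20]

```text
t: 38.98
position: [0.5864, 0.0768, 0.1509]
eef_rot: [-1.57, 0.017, -0.033]
force: [-0.7, -0.8, -0.8]
width: 0.0322
```

Run:
```python
from h import *
jaw(st())
```

```text
{'t': 38.983, 'qpos': [-0.092, 0.065, -0.09, 1.407, 0.002, 1.511], 'position': [0.586, 0.077, 0.151], 'eef_rot': [-1.57, 0.017, -0.033], 'force': [-0.736, -0.802, -0.778], 'width': 0.032}
jaw -1.8 tooly [ 0.01   0.001 -1.   ]
```

Emit:
drive_tool:
  dp:
    - [5,-11,0]
    - [0,0,-20]
    - [0,0,-25]
    - [0,0,-25]
    - [0,0,-20]
    - [0,0,-10]
    - [0,0,0]
    - [0,0,0]
    - [0,0,0]
    - [0,0,0]
  rot:
    - [0,0,0]
    - [0,0,0]
    - [0,0,0]
    - [0,0,0]
    - [0,0,0]
    - [0,0,0]
    - [0,0,0]
    - [0,0,0]
    - [0,0,0]
    - [0,0,0]
  grip: [20,20,20,20,20,20,20,20,20,20]

```text
t: 39.82
position: [0.5932, 0.0502, 0.0514]
eef_rot: [-1.573, 0.024, -0.048]
force: [1.0, 0.2, -1.4]
width: 0.0325
```

Emit:
drive_tool:
  dp:
    - [0,12,0]
    - [0,0,-8]
    - [0,0,-8]
    - [0,0,-8]
    - [0,0,-3]
    - [0,0,0]
    - [0,0,0]
    - [0,0,0]
    - [0,0,0]
    - [0,0,0]
  rot:
    - [0,0,0]
    - [0,0,0]
    - [0,0,0]
    - [0,0,0]
    - [0,0,0]
    - [0,0,0]
    - [0,0,0]
    - [0,0,0]
    - [0,0,0]
    - [0,0,0]
  grip: [20,20,20,20,20,20,20,20,20,20]

```text
t: 40.65
position: [0.5956, 0.0633, 0.0255]
eef_rot: [-1.573, 0.019, -0.052]
force: [0.1, 1.0, -0.1]
width: 0.0322
```

Emit:
drive_tool:
  dp:
    - [0,0,-1]
    - [0,0,0]
    - [0,0,0]
    - [0,0,0]
    - [0,0,0]
    - [0,0,20]
    - [0,0,35]
    - [0,0,40]
    - [0,0,30]
    - [0,-30,0]
  rot:
    - [0,0,0]
    - [0,0,0]
    - [0,0,0]
    - [0,0,0]
    - [0,0,0]
    - [0,0,0]
    - [0,0,0]
    - [0,0,0]
    - [0,0,0]
    - [0,0,0]
  grip: [20,48,48,48,48,48,48,48,48,48]

```text
t: 41.48
position: [0.5926, 0.0364, 0.1531]
eef_rot: [-1.572, 0.02, -0.046]
force: [1.6, -0.4, 0.3]
width: 0.0481
```

Emit:
drive_tool:
  dp:
    - [0,-40,0]
    - [0,-40,0]
    - [0,-40,0]
    - [0,-40,0]
    - [0,-40,0]
    - [0,-40,0]
    - [0,-40,0]
    - [0,-40,0]
    - [0,-40,0]
    - [0,-30,0]
  rot:
    - [0,0,0]
    - [0,0,0]
    - [0,0,0]
    - [0,0,0]
    - [0,0,0]
    - [0,0,0]
    - [0,0,0]
    - [0,0,0]
    - [0,0,0]
    - [0,0,0]
  grip: [60,60,60,60,60,60,60,60,60,60]

```text
t: 42.32
position: [0.5926, -0.3683, 0.1599]
eef_rot: [-1.576, 0.004, -0.049]
force: [1.1, 0.2, 0.7]
width: 0.0599
```

Emit:
drive_tool:
  dp:
    - [0,0,0]
    - [0,0,0]
    - [0,0,0]
    - [0,0,0]
    - [0,0,0]
    - [0,0,0]
    - [0,0,0]
    - [0,0,0]
    - [0,0,0]
    - [0,0,0]
  rot:
    - [0,0,0]
    - [0,0,0]
    - [0,0,0]
    - [0,0,0]
    - [0,0,0]
    - [0,0,0]
    - [0,0,0]
    - [0,0,0]
    - [0,0,0]
    - [0,0,0]
  grip: [60,60,60,60,60,60,60,60,60,60]

```text
t: 43.15
position: [0.5921, -0.3705, 0.1593]
eef_rot: [-1.577, 0.006, -0.05]
force: [1.5, -0.3, -0.3]
width: 0.06
```

Run:
```python
from h import *
jaw(st())
im,C=snap("wrist","w9.png"); t,_=snap("top","top5.png")
print(proj(C,(.603,-.3825,.046)).round())
cv2.imwrite("pics/both3.png",np.hstack([cv2.resize(t[120:340,200:400],(300,330)),cv2.resize(im,(480,330))])[:,:,::-1] )
```

```text
{'t': 43.15, 'qpos': [-0.752, 0.371, 0.271, 1.446, 0.014, 0.855], 'position': [0.592, -0.371, 0.159], 'eef_rot': [-1.577, 0.006, -0.05], 'force': [1.518, -0.332, -0.319], 'width': 0.06}
jaw -2.0 tooly [ 0.028 -0.007 -1.   ]
[333. 255.]
```

View pics/both3.png

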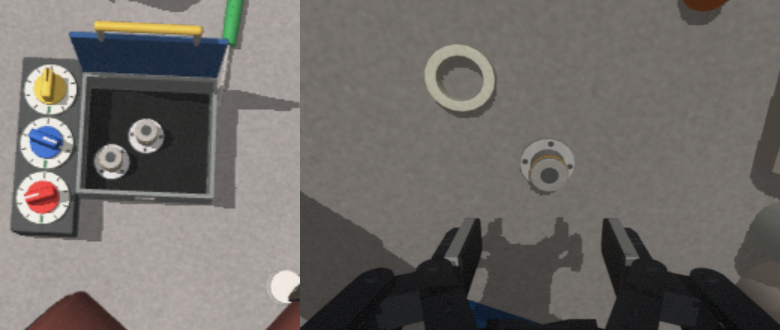

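Both placed adapters stand in the case. Adapter a appears at (332,256), matching the prediction.

Emit:
drive_tool:
  dp:
    - [11,-11,0]
    - [0,0,-20]
    - [0,0,-25]
    - [0,0,-25]
    - [0,0,-20]
    - [0,0,0]
    - [0,0,0]
    - [0,0,0]
    - [0,0,0]
    - [0,0,0]
  rot:
    - [0,0.8,0]
    - [0,0.7,0]
    - [0,0,0]
    - [0,0,0]
    - [0,0,0]
    - [0,0,0]
    - [0,0,0]
    - [0,0,0]
    - [0,0,0]
    - [0,0,0]
  grip: [60,60,60,60,60,60,60,60,60,60]

```text
t: 44.08
position: [0.6032, -0.3822, 0.067]
eef_rot: [-1.579, 0.027, -0.03]
force: [-0.3, -0.0, 0.5]
width: 0.06
```

Emit:
drive_tool:
  dp:
    - [0,0,-10]
    - [0,0,-15]
    - [0,0,-15]
    - [0,0,-8]
    - [0,0,0]
    - [0,0,0]
    - [0,0,0]
    - [0,0,0]
    - [0,0,0]
    - [0,0,0]
  rot:
    - [0,0,0]
    - [0,0,0]
    - [0,0,0]
    - [0,0,0]
    - [0,0,0]
    - [0,0,0]
    - [0,0,0]
    - [0,0,0]
    - [0,0,0]
    - [0,0,0]
  grip: [60,60,60,60,60,60,60,60,60,60]

```text
t: 44.92
position: [0.6052, -0.3841, 0.0192]
eef_rot: [-1.584, 0.023, -0.034]
force: [0.6, 0.3, 1.1]
width: 0.0601
```

Emit:
drive_tool:
  dp:
    - [0,0,0]
    - [0,0,0]
    - [0,0,0]
    - [0,0,0]
    - [0,0,0]
    - [0,0,0]
    - [0,0,20]
    - [0,0,35]
    - [0,0,40]
    - [0,10,35]
  rot:
    - [0,0,0]
    - [0,0,0]
    - [0,0,0]
    - [0,0,0]
    - [0,0,0]
    - [0,0,0]
    - [0,0,0]
    - [0,0,0]
    - [0,0,0]
    - [0,0,0]
  grip: [20,20,20,20,20,20,20,20,20,20]

```text
t: 45.75
position: [0.5993, -0.3704, 0.1414]
eef_rot: [-1.572, 0.035, -0.024]
force: [1.2, -0.7, -0.8]
width: 0.032
```

Emit:
drive_tool:
  dp:
    - [-5,38,0]
    - [-5,38,0]
    - [-5,38,0]
    - [-5,38,0]
    - [-5,38,0]
    - [-5,38,0]
    - [-5,38,0]
    - [-5,38,0]
    - [-5,38,0]
    - [-5,35,0]
  rot:
    - [0.5,0,0]
    - [0,0,0]
    - [0,0,0]
    - [0,0,0]
    - [0,0,0]
    - [0,0,0]
    - [0,0,0]
    - [0,0,0]
    - [0,0,0]
    - [0,0,0]
  grip: [20,20,20,20,20,20,20,20,20,20]

```text
t: 46.58
position: [0.5484, 0.0117, 0.153]
eef_rot: [-1.576, 0.03, -0.045]
force: [1.2, -0.4, -1.3]
width: 0.0318
```

Emit:
drive_tool:
  dp:
    - [0,0,0]
    - [0,0,0]
    - [0,0,0]
    - [0,0,0]
    - [0,0,0]
    - [0,0,0]
    - [0,0,0]
    - [0,0,0]
    - [0,0,0]
    - [0,0,0]
  rot:
    - [0,0,0]
    - [0,0,0]
    - [0,0,0]
    - [0,0,0]
    - [0,0,0]
    - [0,0,0]
    - [0,0,0]
    - [0,0,0]
    - [0,0,0]
    - [0,0,0]
  grip: [20,20,20,20,20,20,20,20,20,20]

```text
t: 47.42
position: [0.5475, 0.014, 0.1525]
eef_rot: [-1.574, 0.03, -0.043]
force: [1.1, -0.4, -1.2]
width: 0.0322
```

Emit:
drive_tool:
  dp:
    - [0,0,0]
    - [0,0,-20]
    - [0,0,-25]
    - [0,0,-25]
    - [0,0,-20]
    - [0,0,-10]
    - [0,0,0]
    - [0,0,0]
    - [0,0,0]
    - [0,0,0]
  rot:
    - [0,0,0]
    - [0,0,0]
    - [0,0,0]
    - [0,0,0]
    - [0,0,0]
    - [0,0,0]
    - [0,0,0]
    - [0,0,0]
    - [0,0,0]
    - [0,0,0]
  grip: [20,20,20,20,20,20,20,20,20,20]

```text
t: 48.25
position: [0.5494, 0.0133, 0.053]
eef_rot: [-1.576, 0.025, -0.048]
force: [0.7, -0.6, -0.6]
width: 0.032
```

Emit:
drive_tool:
  dp:
    - [0,0,-8]
    - [0,0,-8]
    - [0,0,-7]
    - [0,0,-4]
    - [0,0,0]
    - [0,0,0]
    - [0,0,0]
    - [0,0,0]
    - [0,0,0]
    - [0,0,0]
  rot:
    - [0,0,0]
    - [0,0,0]
    - [0,0,0]
    - [0,0,0]
    - [0,0,0]
    - [0,0,0]
    - [0,0,0]
    - [0,0,0]
    - [0,0,0]
    - [0,0,0]
  grip: [20,20,20,20,20,20,20,20,20,20]

```text
t: 49.08
position: [0.5523, 0.0127, 0.0272]
eef_rot: [-1.577, 0.021, -0.053]
force: [0.3, -0.2, -0.4]
width: 0.0321
```

Emit:
drive_tool:
  dp:
    - [0,0,-2]
    - [0,0,0]
    - [0,0,0]
    - [0,0,0]
    - [0,0,0]
    - [0,0,20]
    - [0,0,35]
    - [0,0,40]
    - [0,0,40]
    - [-10,-30,20]
  rot:
    - [0,0,0]
    - [0,0,0]
    - [0,0,0]
    - [0,0,0]
    - [0,0,0]
    - [0,0,0]
    - [0,0,0]
    - [0,0,0]
    - [0,0,0]
    - [0,0,0]
  grip: [20,48,48,48,48,48,48,48,48,48]

```text
t: 49.92
position: [0.5373, -0.0133, 0.1802]
eef_rot: [-1.573, 0.026, -0.041]
force: [1.1, -0.6, 0.4]
width: 0.0479
```

Emit:
drive_tool:
  dp:
    - [0,-40,10]
    - [0,-40,10]
    - [0,-40,10]
    - [0,-40,10]
    - [0,0,0]
    - [0,0,0]
    - [0,0,0]
    - [0,0,0]
    - [0,0,0]
    - [0,0,0]
  rot:
    - [0,0,0]
    - [0,0,0]
    - [0,0,0]
    - [0,0,0]
    - [0,0,0]
    - [0,0,0]
    - [0,0,0]
    - [0,0,0]
    - [0,0,0]
    - [0,0,0]
  grip: [32,32,32,32,32,32,32,32,32,32]

```text
t: 50.75
position: [0.5374, -0.1806, 0.2284]
eef_rot: [-1.578, 0.017, -0.047]
force: [-0.3, -0.8, -0.2]
width: 0.0318
```

Run:
```python
from h import *
jaw(st())
t,C=snap("top","top6.png"); m=cv2.inRange(cv2.cvtColor(t,cv2.COLOR_RGB2HSV),(20,120,80),(32,255,255)); m[:120]=0;m[160:]=0;m[:,:245]=0;m[:,345:]=0
b=cv2.minAreaRect(max(cv2.findContours(m,0,2)[0],key=cv2.contourArea)); print(b, ray(C,b[0],.29))
cv2.imwrite("pics/c6.png",cv2.resize(t[110:290,190:390,::-1],(600,540)))
```

```text
{'t': 50.75, 'qpos': [-0.556, -0.025, -0.04, 1.535, 0.003, 1.055], 'position': [0.537, -0.181, 0.228], 'eef_rot': [-1.578, 0.017, -0.047], 'force': [-0.338, -0.794, -0.243], 'width': 0.032}
jaw -2.3 tooly [ 0.019 -0.008 -1.   ]
((298.48638916015625, 138.2850799560547), (71.20502471923828, 6.421294689178467), 2.726310968399048) [0.66807878 0.05900067 0.29      ]
```

View pics/c6.png

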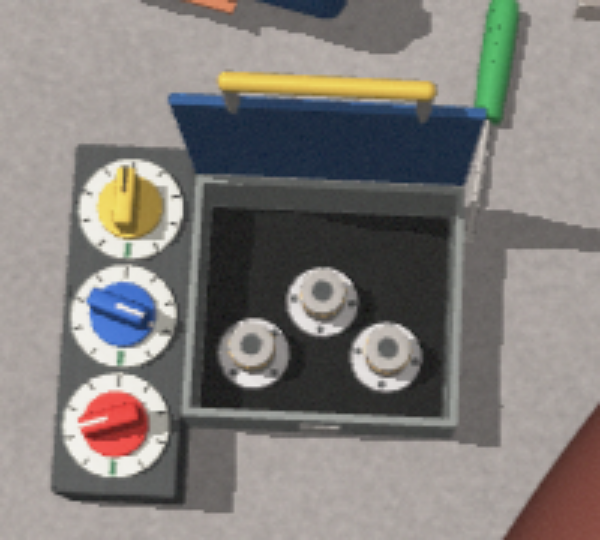

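All three adapters stand upright in the case. The bar is at (.668,.059,.29). Next I'll go over it.

Emit:
drive_tool:
  dp:
    - [0,0,35]
    - [0,5,35]
    - [0,20,30]
    - [10,35,10]
    - [15,35,0]
    - [20,34,0]
    - [25,30,0]
    - [25,30,0]
    - [25,30,0]
    - [10,20,0]
  rot:
    - [0.5,0.8,0]
    - [0,0,0]
    - [0,0,0]
    - [0,0,0]
    - [0,0,0]
    - [0,0,0]
    - [0,0,0]
    - [0,0,0]
    - [0,0,0]
    - [0,0,0]
  grip: [36,36,36,36,36,36,36,36,36,36]
  force: 50

```text
t: 51.63
position: [0.6651, 0.0764, 0.3383]
eef_rot: [-1.563, 0.032, -0.028]
force: [-0.2, -0.3, -0.6]
width: 0.0359
```

Emit:
drive_tool:
  dp:
    - [0,0,0]
    - [0,0,0]
    - [0,0,0]
    - [0,0,0]
    - [0,0,0]
    - [0,0,0]
    - [0,0,0]
    - [0,0,0]
    - [0,0,0]
    - [0,0,0]
  rot:
    - [0,0,0]
    - [0,0,0]
    - [0,0,0]
    - [0,0,0]
    - [0,0,0]
    - [0,0,0]
    - [0,0,0]
    - [0,0,0]
    - [0,0,0]
    - [0,0,0]
  grip: [36,36,36,36,36,36,36,36,36,36]

```text
t: 52.47
position: [0.6643, 0.0799, 0.3376]
eef_rot: [-1.563, 0.03, -0.023]
force: [0.7, 0.4, 0.3]
width: 0.0359
```

Run:
```python
from h import *
jaw(st())
im,C=snap("wrist","w10.png"); m=cv2.inRange(cv2.cvtColor(im,cv2.COLOR_RGB2HSV),(20,120,80),(35,255,255))
print(proj(C,(.668,.059,.29)))
c=sorted(cv2.findContours(m,0,2)[0],key=cv2.contourArea)[-3:]
for k in c:
    b=cv2.minAreaRect(k);print(b,ray(C,b[0],.293))
```

```text
{'t': 52.467, 'qpos': [-0.079, 0.408, 0.646, 1.813, 0.007, 1.526], 'position': [0.664, 0.08, 0.338], 'eef_rot': [-1.563, 0.03, -0.023], 'force': [0.732, 0.428, 0.258], 'width': 0.036}
jaw -1.9 tooly [-0.004  0.008 -1.   ]
[329.78203637 317.63544992]
((233.0, 158.0), (0.0, 0.0), 0.0) [0.62734767 0.1408155  0.293     ]
((304.0, 56.5), (57.0, 52.0), 90.0) [0.66078689 0.18088264 0.293     ]
((334.2055358886719, 310.4959716796875), (25.353784561157227, 237.10104370117188), 0.784824550151825) [0.67032304 0.06447723 0.293     ]
```

Emit:
drive_tool:
  dp:
    - [5,-18,0]
    - [0,0,0]
    - [0,0,-20]
    - [0,0,-25]
    - [0,0,-20]
    - [0,0,0]
    - [0,0,0]
    - [0,0,0]
    - [0,0,0]
    - [0,0,0]
  rot:
    - [0,0,0]
    - [0,0,0]
    - [0,0,0]
    - [0,0,0]
    - [0,0,0]
    - [0,0,0]
    - [0,0,0]
    - [0,0,0]
    - [0,0,0]
    - [0,0,0]
  grip: [36,36,36,36,36,36,36,36,36,36]

```text
t: 53.35
position: [0.67, 0.0617, 0.2753]
eef_rot: [-1.563, 0.026, -0.028]
force: [-0.1, 0.4, 0.5]
width: 0.036
```

Emit:
drive_tool:
  dp:
    - [0,0,0]
    - [0,0,0]
    - [0,0,0]
    - [0,0,0]
    - [0,0,0]
    - [-20,1,-2]
    - [-20,1,-4]
    - [-20,1,-6]
    - [-19,1,-8]
    - [-18,1,-10]
  rot:
    - [0,0,0]
    - [0,0,0]
    - [0,0,0]
    - [0,0,0]
    - [0,0,0]
    - [0,0,0]
    - [0,0,0]
    - [0,0,0]
    - [0,0,0]
    - [0,0,0]
  grip: [4,4,4,4,4,4,4,4,4,4]

```text
t: 54.18
position: [0.5791, 0.0656, 0.254]
eef_rot: [-1.564, 0.009, -0.047]
force: [-3.0, -0.9, 12.0]
width: 0.0101
```

Emit:
drive_tool:
  dp:
    - [-18,1,-10]
    - [-17,1,-12]
    - [-16,1,-14]
    - [-15,1,-15]
    - [-13,0,-16]
    - [-11,0,-18]
    - [-10,0,-19]
    - [-8,0,-19]
    - [-6,0,-20]
    - [0,0,0]
  rot:
    - [0,0,0]
    - [0,0,0]
    - [0,0,0]
    - [0,0,0]
    - [0,0,0]
    - [0,0,0]
    - [0,0,0]
    - [0,0,0]
    - [0,0,0]
    - [0,0,0]
  grip: [4,4,4,4,4,4,4,4,4,4]

```text
t: 55.02
position: [0.4644, 0.0706, 0.1142]
eef_rot: [-1.563, -0.013, -0.068]
force: [6.6, -0.9, -6.2]
width: 0.01
```

Emit:
drive_tool:
  dp:
    - [-3,0,-18]
    - [-2,0,-18]
    - [-1,0,-15]
    - [0,0,-8]
    - [0,0,0]
    - [0,0,0]
    - [0,0,0]
    - [0,0,0]
    - [0,0,0]
    - [0,0,0]
  rot:
    - [0,0,0]
    - [0,0,0]
    - [0,0,0]
    - [0,0,0]
    - [0,0,0]
    - [0,0,0]
    - [0,0,0]
    - [0,0,0]
    - [0,0,0]
    - [0,0,0]
  grip: [4,4,4,4,4,4,4,4,4,4]

```text
t: 55.85
position: [0.4569, 0.0709, 0.0592]
eef_rot: [-1.564, -0.013, -0.068]
force: [-0.6, -0.1, -1.3]
width: 0.0101
```

Run:
```python
from h import *
jaw(st())
```

```text
{'t': 55.85, 'qpos': [-0.139, -0.366, -0.65, 1.237, 0.012, 1.468], 'position': [0.457, 0.071, 0.059], 'eef_rot': [-1.564, -0.013, -0.068], 'force': [-0.625, -0.108, -1.34], 'width': 0.01}
jaw -2.0 tooly [ 0.051  0.005 -0.999]
```

Emit:
drive_tool:
  dp:
    - [0,0,-6]
    - [0,0,-6]
    - [0,0,-6]
    - [0,0,-6]
    - [0,0,0]
    - [0,0,0]
    - [0,0,0]
    - [0,0,0]
    - [0,0,0]
    - [0,0,0]
  rot:
    - [0,0,0]
    - [0,0,0]
    - [0,0,0]
    - [0,0,0]
    - [0,0,0]
    - [0,0,0]
    - [0,0,0]
    - [0,0,0]
    - [0,0,0]
    - [0,0,0]
  grip: [4,4,4,4,4,4,4,4,4,4]

```text
t: 56.68
position: [0.4571, 0.0707, 0.0588]
eef_rot: [-1.569, -0.016, -0.068]
force: [-2.3, 0.7, 0.1]
width: 0.01
```

Emit:
drive_tool:
  dp:
    - [0,0,0]
    - [0,0,0]
    - [0,0,0]
    - [0,0,30]
    - [0,0,35]
    - [0,0,40]
    - [7,28,0]
    - [7,28,0]
    - [7,28,0]
    - [7,28,0]
  rot:
    - [0,0,0]
    - [0,0,0]
    - [0,0,0]
    - [0,0,0]
    - [0,0,0]
    - [0,1.5,0]
    - [0,1.4,4]
    - [0,0,4]
    - [0,0,4]
    - [0,0,5]
  grip: [34,34,34,34,34,34,34,40,40,40]

```text
t: 57.52
position: [0.4877, 0.1827, 0.1698]
eef_rot: [-1.561, -0.213, 0.202]
force: [-0.2, -1.0, 0.6]
width: 0.0402
```

Emit:
drive_tool:
  dp:
    - [6,24,0]
    - [0,0,0]
    - [0,0,0]
    - [0,0,0]
    - [0,0,0]
    - [0,0,0]
    - [0,0,0]
    - [0,0,0]
    - [0,0,0]
    - [0,0,0]
  rot:
    - [0,0,0]
    - [0,0,0]
    - [0,0,0]
    - [0,0,0]
    - [0,0,0]
    - [0,0,0]
    - [0,0,0]
    - [0,0,0]
    - [0,0,0]
    - [0,0,0]
  grip: [40,40,40,40,40,40,40,40,40,40]

```text
t: 58.35
position: [0.4955, 0.2092, 0.1703]
eef_rot: [-1.56, -0.22, 0.204]
force: [-0.7, -0.3, -0.0]
width: 0.0398
```

Run:
```python
from h import *
jaw(st())
im,C=snap("wrist","w11.png")
print(proj(C,(.492,.213,.114)),proj(C,(.457,.13,.0745)),proj(C,(.457,.13,.0895)))
cv2.imwrite("pics/w11s.png",im[::,::,::-1])
```

```text
{'t': 58.35, 'qpos': [0.156, -0.103, -0.22, 1.443, 0.001, 1.456], 'position': [0.496, 0.209, 0.17], 'eef_rot': [-1.56, -0.22, 0.204], 'force': [-0.746, -0.295, -0.043], 'width': 0.04}
jaw 15.5 tooly [ 0.01   0.002 -1.   ]
[315.56054673 264.1156881 ] [230.63129358 343.96660196] [225.86846376 357.04142279]
```

View pics/w11.png

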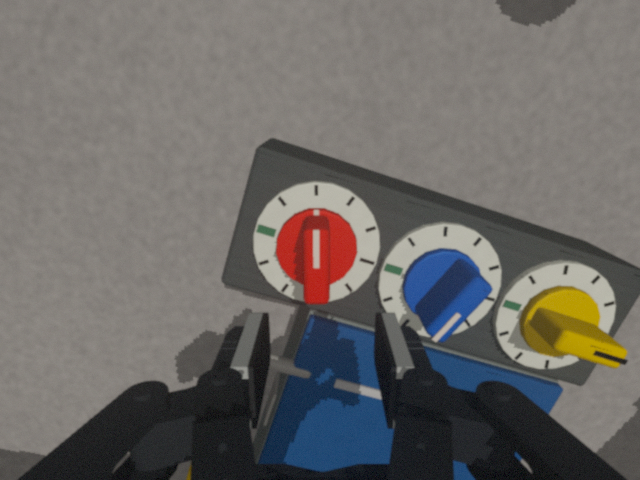

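The red bar is aligned under the jaws at (316,260). I'll compare the yellow bar's pixels with the starting pictures to confirm the lid is shut.

Run:
```python
from h import *
read=lambda f:cv2.imread("pics/"+f)
snap("side","side2.png");snap("top","top7.png")
for n,box in(("side",(270,228,302,270)),("top",(258,258,335,278))):
  for f in((n+"1.png"),dict(side="side2.png",top="top7.png")[n]):
    im=read(f);x0,y0,x1,y1=box;m=cv2.inRange(cv2.cvtColor(im,cv2.COLOR_BGR2HSV),(18,120,80),(35,255,255))[y0:y1,x0:x1]
    ys,xs=np.nonzero(m);print(f,len(xs),xs.mean()+x0 if len(xs) else 0,ys.mean()+y0 if len(xs) else 0)
C=cam("side");print(proj(C,(.457,.068,.0745)),proj(C,(.457,.068,.0875)))
a,b=[cv2.cvtColor(read(f),cv2.COLOR_BGR2HSV) for f in("side1.png","side2.png")]
for i in(a,b):
  m=cv2.inRange(i,(100,120,40),(125,255,255))[200:290,280:385];print((m>0).sum(),[v.mean() for v in np.nonzero(m)])
```

```text
side1.png 179 287.29050279329607 251.29608938547486
side2.png 168 287.57738095238096 251.33333333333334
top1.png 312 294.84615384615387 268.0705128205128
top7.png 310 294.9516129032258 267.9741935483871
[287.74493583 251.47860106] [287.40516144 248.22188266]
3232 [np.float64(34.508663366336634), np.float64(48.18378712871287)]
3202 [np.float64(34.33572767020612), np.float64(48.3210493441599)]
```

The bar's pixels match the starting pictures, so the lid is shut. Now I'll grip red and turn it +72°.

Emit:
drive_tool:
  dp:
    - [-3,3,0]
    - [0,0,-25]
    - [0,0,-25]
    - [0,0,-22]
    - [0,0,-8]
    - [0,0,0]
    - [0,0,0]
    - [0,0,0]
    - [0,0,0]
    - [0,0,0]
  rot:
    - [0,0.5,0]
    - [0,0,0]
    - [0,0,0]
    - [0,0,0]
    - [0,0,0]
    - [0,0,0]
    - [0,0,0]
    - [0,0,0]
    - [0,0,0]
    - [0,0,0]
  grip: [40,40,40,40,40,40,40,40,40,40]
  force: 40

```text
t: 59.33
position: [0.4935, 0.2144, 0.0928]
eef_rot: [-1.557, -0.217, 0.209]
force: [-0.2, -1.1, -0.0]
width: 0.04
```

Emit:
drive_tool:
  dp:
    - [0,0,0]
    - [0,0,0]
    - [0,0,0]
    - [0,0,0]
    - [0,0,0]
    - [0,0,0]
    - [0,0,0]
    - [0,0,0]
    - [0,0,0]
    - [0,0,0]
  rot:
    - [0,0,0]
    - [0,0,0]
    - [0,0,0]
    - [0,0,0]
    - [0,0,0]
    - [0,0,7]
    - [0,0,7.1]
    - [0,0,7.1]
    - [0,0,7.1]
    - [0,0,7.1]
  grip: [5,5,5,5,5,5,5,5,5,5]

```text
t: 60.17
position: [0.4909, 0.2134, 0.0949]
eef_rot: [-1.453, -0.699, 0.7]
force: [-0.6, -1.8, -1.6]
width: 0.0135
```

Emit:
drive_tool:
  dp:
    - [0,0,0]
    - [0,0,0]
    - [0,0,0]
    - [0,0,0]
    - [0,0,0]
    - [0,0,0]
    - [0,0,0]
    - [0,0,0]
    - [0,0,0]
    - [0,0,0]
  rot:
    - [0,0,7]
    - [0,0,7]
    - [0,0,7]
    - [0,0,7]
    - [0,0,5]
    - [0,0,0]
    - [0,0,0]
    - [0,0,0]
    - [0,0,0]
    - [0,0,0]
  grip: [5,5,5,5,5,5,5,5,5,5]

```text
t: 61.0
position: [0.4904, 0.2124, 0.0948]
eef_rot: [-1.247, -1.143, 1.148]
force: [-0.4, -1.1, -1.5]
width: 0.0129
```

Run:
```python
from h import *
jaw(st())
```

```text
{'t': 61.0, 'qpos': [0.164, -0.071, -0.328, 1.318, -0.001, 0.25], 'position': [0.49, 0.212, 0.095], 'eef_rot': [-1.247, -1.143, 1.148], 'force': [-0.417, -1.113, -1.547], 'width': 0.013}
jaw 85.1 tooly [-0.003 -0.001 -1.   ]
```

Emit:
drive_tool:
  dp:
    - [0,0,0]
    - [0,0,0]
    - [0,0,0]
    - [0,0,0]
    - [0,0,0]
    - [0,0,0]
    - [0,0,0]
    - [0,0,30]
    - [0,0,40]
    - [-10,0,30]
  rot:
    - [0,0,2.3]
    - [0,0,0]
    - [0,0,0]
    - [0,0,0]
    - [0,0,0]
    - [0,0,0]
    - [0,0,0]
    - [0,0,0]
    - [0,0,0]
    - [0,0,0]
  grip: [5,5,5,40,40,40,40,40,40,40]

```text
t: 61.83
position: [0.4772, 0.2116, 0.1909]
eef_rot: [-1.228, -1.158, 1.178]
force: [1.1, 0.1, 0.1]
width: 0.0399
```

Emit:
drive_tool:
  dp:
    - [-20,-20,20]
    - [-20,-30,20]
    - [0,-40,0]
    - [0,-40,0]
    - [0,-40,0]
    - [0,-40,0]
    - [0,0,0]
    - [0,0,0]
    - [0,0,0]
    - [0,0,0]
  rot:
    - [0,0,0]
    - [0,0,0]
    - [0,0,0]
    - [0,0,0]
    - [0,0,0]
    - [0,0,0]
    - [0,0,0]
    - [0,0,0]
    - [0,0,0]
    - [0,0,0]
  grip: [40,40,40,40,40,40,40,40,40,40]

```text
t: 62.67
position: [0.4368, -0.0067, 0.2445]
eef_rot: [-1.244, -1.171, 1.168]
force: [0.1, 0.2, 0.1]
width: 0.0397
```

Run:
```python
from h import *
jaw(st())
t,C=snap("top","top8.png"); t1=cv2.imread("pics/top1.png")
cv2.imwrite("pics/c8.png",np.hstack([cv2.resize(t[145:290,195:275,::-1],(331,600)),cv2.resize(t[90:350,90:530,::-1],(469,300)).repeat(2,0)[:600]]))
```

```text
{'t': 62.667, 'qpos': [-0.314, -0.404, -0.341, 1.626, -0.003, -0.259], 'position': [0.437, -0.007, 0.244], 'eef_rot': [-1.244, -1.171, 1.168], 'force': [0.133, 0.237, 0.143], 'width': 0.04}
jaw 86.8 tooly [ 0.007 -0.005 -1.   ]
```

View pics/c8.png

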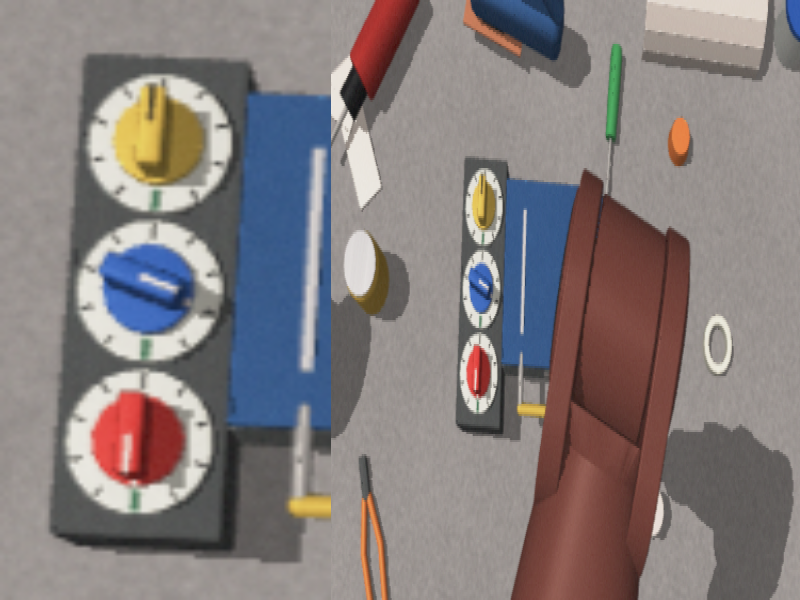

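```bash
python3 -c "
from h import *
print(finish_job())"
```

```text
the job is handed in; nothing more can be done
None
```

The job is done and handed in, at about 63 s of the 210 s allowed. The hand-in reports no verdict, so success rests on my own checks below.

**What I did**
1. With the lid shut, I set red to 2, blue to 8 and yellow to 5.
2. I folded the lid back to about 87°.
3. I stood all three adapters found on the bench upright in the case. The overhead pictures showed no fourth one.
4. I folded the lid shut, then turned red back to 0.

**Last checks**
- **Lid:** after shutting, the handle bar's pixels in the side and overhead cameras matched the starting pictures to within about 0.3 px, so it is shut.
- **Dials:** in the last overhead picture red is on 0 and yellow on 5. Blue measured 284° in the wrist view and about 288° from the gripper and the overhead picture. The target is 288° within 8.6°, so both readings pass, though they disagree by about 4°.
- **Adapters:** all three stood upright in the case in the picture taken just before shutting. I could not see them after that.
- **Bystanders:** none looked moved in the last overhead picture. I judged that by eye, not by measurement. The arm hid most of the rivet jar in that picture.

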